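# Scrap the over-ground mount and show the good one to the inspection camera

## Robot

A 7-joint arm with a two-finger parallel gripper is mounted at the origin on a cart in front of the work surface, level with it; the furniture and walls round the work are solid. World frame = base frame: x ahead of the robot, y to its left, z up, the work surface at z = 0. Lengths are in m, angles in rad, forces in N, time in s.
With the tool pointing down it reaches from about 0.4 to 0.85 m from the base axis. Payload 4.5 kg.
Tool frame: the origin (TCP) lies at the very end of the fingers, on their centre line; the grasp point (between the pads) lies bot.pinch_z behind it (bot.pinch_z is the distance from the TCP to the grasp point, in m); z points along the fingers, y is the line along which they close (so a half turn about z gives the same grasp; the last joint's range is limited). The gripper opens to 85 mm and grips with 20 to 120 N. Pads are 22 mm wide; open, the fingers measure 114 mm over their backs; the gripper's body (76 mm by 85 mm) begins 54 mm behind the grasp point. The pads swing forward as they close: fully open they stand 13 mm farther back than shut.
Start: joints at [1.16, 0.689, -0.195, 1.565, 0.157, 0.902, -0.215], TCP at [0.269, -0.564, 0.192] pointing down, gripper open.
Joint ranges: [-3.01, 3.01], [-0.46, 2.08], [-1.47, 1.51], [0.13, 2.56], [-1, 4.14], [0.04, 2.09], [-2.66, 2.66]. Speed limits (rad/s): [2.57, 2.57, 3.14, 3.14, 3.14, 3.14, 3.14].

## Interface

Orientations are given as a rotation vector (axis times angle).
In Python, from workcell import bot gives the robot as it stands. The module is installed in compiled form; this text tells all that it offers.
- The arm moves only by the tool servo_tool, never from a script. Its argument "targets" is a list of rows, each a list of 4 numbers: the shift along the tool's x, y, z in m, then the turn about the tool's z in degrees. A call has 1 to 8 rows; each row is the pose to reach, as a shift and turn from the pose commanded when the call began, along the tool's axes at that moment; what a row does not reach only later rows make up. A row lasts 1/8 s, in which the tool goes at most 62.5 mm and 10.7 degrees, less where a joint would pass 70% of its speed; a pose out of reach is approached as far as the arm can. A call with a gripper value outside its range is refused whole. "gripper" is the closure, from -1 (fully open) to 1 (shut), so that 0 is half open, set as the call begins (left out, the last holds). The fingers move at their own pace and stop on an object; "force" is the grip in N (left out, the last holds). Time passes only in rows, so rows that repeat a pose let the fingers close. It gives the time, the measured TCP pose, the force, the opening and the grip force at its end, in the units of the state.
- bot.get_state(): the state, without advancing time (a new reading comes with each control period).
- bot.get_image(name): name is "side" or "top"; returns a dict with "frame" (384x512x3 uint8, red, green, blue), "fx", "fy", "cx", "cy" (pixels), "camera_from_world" (4x4, takes a point from world to camera coordinates). Camera axes: x right, y up, looking along -z (the intrinsics and any distortion apply to the point x, -y, -z); pixel columns grow to the right and rows downward; lengths in m; the calibration is good to about 2 mm. A picture is of the moment at which its call begins. There is no depth.
- bot.close_job(): hands the job in; it is judged then, once.
Trained networks look in the newest picture that a camera, given by its name, has taken for a name from the list of things; names that differ only in an ending like _2 or _b are one class to them, and where a whole thing is asked for, a point or a joint stands for the part that bears it (a point fixed in the world has none). Each returns a list of dicts, best first, with "conf" (0 to 1); they miss things now and then, are a little off and sometimes report something else, mostly with a low value. They report only what shows in the picture. A call takes as long as a camera call. They do not tell look-alikes from the thing itself.
- bot.look_for(camera, label): "xyz" ([x, y, z] in m, in world coordinates, good to about 4 mm: the middle of the surface that is visible of it).
- bot.trace(camera, label): "mask" (384x512 bool, what is visible of it).
The state is a dict: "clock": time; "q": joint angles; "joint_vel": joint speeds; "joint_efforts": joint torques, N m; "ee_pos": TCP position; "tool_rot": TCP orientation; "contact_force": force on the tool from outside, world axes, zero at the start; "torque": the same for the moment, N m; "opening": finger opening in m; "finger_force": force on a finger pad.
Only numpy, scipy, OpenCV 4.12 (cv2) and the standard library are available. Lean on these libraries where they do the work, as an engineer would, in place of code of your own. Each camera call takes 0.05 s, during which the arm holds its last target. There are 200 camera calls.

## Task

Two resin specimen mounts lie polished face down in the rinse rack, under its hinged keeper bar. Swing the bar right back, drop the thinner mount, which has been ground too low, into the grey reject bin, then take the thicker one out and hold it in the air in front of the inspection camera: its polished underside centred on the lens, square to it and 60 mm from it, without touching the camera and without disturbing the petri dish, the spare mount and the loupe on the bench. Finish holding it there, still; it is not put down or let go.

Things in the scene. Friction and masses are not known exactly. Their poses are not given: they have to be found in the camera images.
- rack: Aluminium rinse rack, fixed: a flat block 84 (x) x 176 (y) mm, top face 20 mm above the bench. Origin: footprint centre, on the bench; z up. Pockets 32 mm wide, 8 mm deep (ledge at 12 mm height) at x = 0, y = -56, 0, +56 mm; the middle one is empty, the mounts lie in the outer two, either way round. Hinge lugs 50 mm high at x = 24 to 42, y = -92 and 92 mm.
- keeper (a joint): Angle of the keeper bar (rad): 0 = down over the row of mounts, grows as the bar swings up and back over the rack's +x side, 2.4 = stop, right back. It may start slightly raised (up to 0.3). The pivots are snug (2 to 5 N at the bar): it stays where it is left.
- keeper_bar (a point): Middle of the keeper bar, a round steel rod 8 mm thick, 172 mm long, parallel to the rack y axis, on a flat arm at each end, its middle line 33 mm from the hinge axis. Down, it lies over the pocket centres, its middle 39 mm above the bench, 1 mm over the thick mount. Pinched from above, the rod rolls between the fingers as it swings.
- keeper_hinge (a point): Middle of the keeper bar's hinge axis, which is the rack's y axis direction: x = +33 mm, y = 0, z = 39 mm in the rack's frame. Axes as the rack's.
- thin_mount: The over-ground specimen mount: a round resin puck 30 mm wide and only 16 mm thick, about 30 g, in one outer pocket; its top stands 8 mm above the rack's top face. It lies upside down: origin at the centre of its upper (back) face, own z axis pointing down.
- thick_mount: The good specimen mount: a round resin puck 30 mm wide and 22 mm thick, about 30 g, in the other outer pocket; its top stands 14 mm above the rack's top face. It lies upside down: origin at the centre of its upper (back) face, own z axis pointing down, out through the polished face.
- polished_face (a point): Centre of the thick mount's polished face, its underside in the rack, 22 mm along the mount's z axis from its origin. The z axis points out of the polished face.
- reject_bin: Open grey plastic bin, fixed to the bench, 137 (x) x 107 (y) mm over the rim and 44 mm high, inside 124 x 94 mm, floor 3 mm thick. Origin: centre of the footprint, on the bench; z up.
- inspection_camera: Foot and yoke of the inspection camera, fixed to the bench: round foot 104 mm wide, two uprights holding the camera head between them, black clamp knobs out to y = -49 and +49 mm at 78 mm height. Origin: centre of the foot, on the bench; z up.
- camera_head (a joint): Tilt of the camera head (rad), clamped stiffly in the yoke: 0 = the lens looks straight up; positive = it leans towards the foot's -x side (towards the robot). It is 0.3 to 0.6 and is not to be moved.
- lens (a point): Centre of the front lens of the camera head, inside a white ring light 53 mm wide (head 58 mm wide at the front), 45 mm from the tilt axis, which lies 78 mm above the bench over the foot's centre. Its z axis is the optical axis, pointing out of the lens, upwards and towards the robot.
- petri_dish: Bystander: glass petri dish, 64 mm wide, 14 mm high, on the bench. Origin: centre of its underside.
- spare_mount: Bystander: another specimen mount on the bench, 30 mm wide, 19 mm high. Origin: centre of its underside.
- loupe: Bystander: black eye loupe standing on the bench, 39 mm wide, 41 mm high. Origin: centre of its underside.
There are look-alikes about, which are no part of the job. What is shaped like the inspection_camera but red is not meant.

How it is judged:
By the outcome, as a careful person would: the job done as asked, in the order asked, and still so for the second after the job is handed in, while the arm keeps its last pose, push and grip.
It also fails if it takes over 61 s, if anything falls off the work surface, if the arm or the gripper's body presses on something with over 40 N, if the wrist force passes 120 N, or if a joint passes its speed limit or range.

## Working session

There is one attempt and no reset: what is moved stays moved. The work goes in short steps, Python scripts to look and compute and a tool call to move; the robot and the scene stay as the last step left them, time stands still between calls to the robot, and variables do not carry over. Pictures are saved under pics/ and viewed, at most 10 in all, crops included, and the job is handed in when it is done.

Besides the shell and the picture viewer there is one more tool, called as name([rows], argument=value, ...), one row to a line, values as JSON. servo_tool: Moves the arm, as the interface text tells. Its arguments: {"type":"object","properties":{"targets":{"type":"array"},"gripper":{"type":"number"},"force":{"type":"number"}},"required":["targets"]}

```bash
mkdir -p pics; cat > h.py <<'E'
from workcell import bot
import numpy as np, cv2
from scipy.spatial.transform import Rotation as R
def snap(cam,name,crop=None,s=1):
    im=bot.get_image(cam); f=im["frame"]
    if crop: x0,y0,x1,y1=crop; f=f[y0:y1,x0:x1]
    f=cv2.resize(f,None,fx=s,fy=s,interpolation=cv2.INTER_CUBIC)
    cv2.imwrite("pics/"+name,f[:,:,::-1]); return im
def proj(im,p):
    p=np.atleast_2d(p); c=(im["camera_from_world"]@np.c_[p,np.ones(len(p))].T).T[:,:3]
    return np.c_[im["cx"]+im["fx"]*c[:,0]/-c[:,2], im["cy"]-im["fy"]*c[:,1]/-c[:,2]]
def ray(im,uv,z):
    T=np.linalg.inv(im["camera_from_world"]); d=T[:3,:3]@np.array([(uv[0]-im["cx"])/im["fx"],-(uv[1]-im["cy"])/im["fy"],-1])
    o=T[:3,3]; return o+d*(z-o[2])/d[2]
def tool():
    s=bot.get_state(); return np.array(s["ee_pos"]),R.from_rotvec(s["tool_rot"])
def togo(p,Rt=None):
    e,r=tool(); print("shift",np.round(r.inv().apply(np.array(p)-e),4))
E
python3 - <<'E'
from h import *
a=snap("top","t0.png",s=1.5); b=snap("side","s0.png",s=1.5)
for im in (a,b): print({k:v for k,v in im.items() if k!="frame"})
print(bot.get_state(),bot.pinch_z)
for c in("top","side"):
  for l in["rack","keeper_bar","keeper_hinge","thin_mount","thick_mount","reject_bin","inspection_camera","lens","petri_dish","spare_mount","loupe"]:
    print(c,l,[(np.round(d["xyz"],3).tolist(),round(d["conf"],2)) for d in bot.look_for(c,l)[:3]])
E
```

```text
{'fx': 459.9009898364068, 'fy': 459.9009898364068, 'cx': 263.0587456127198, 'cy': 192.79611793675315, 'camera_from_world': array([[ 7.44065051e-04, -9.99988789e-01, -4.67625677e-03,
         1.46792949e-01],
       [ 9.91307560e-01,  1.22367720e-04,  1.31564837e-01,
        -5.39853458e-01],
       [-1.31562790e-01, -4.73350149e-03,  9.91296538e-01,
        -1.67334564e+00],
       [ 0.00000000e+00,  0.00000000e+00,  0.00000000e+00,
         1.00000000e+00]])}
{'fx': 426.2830910550842, 'fy': 426.2830910550842, 'cx': 251.87650331752053, 'cy': 188.90602897402616, 'camera_from_world': array([[-0.93736368, -0.34739316, -0.02583261,  0.56830172],
       [ 0.13633211, -0.43408073,  0.89049844, -0.08671118],
       [-0.32056651,  0.83119908,  0.45425235, -1.46383735],
       [ 0.        ,  0.        ,  0.        ,  1.        ]])}
{'clock': 0.1, 'q': array([ 1.1598138 ,  0.68987099, -0.19450941,  1.56629432,  0.15731886,
        0.90248783, -0.21507475]), 'joint_vel': array([ 4.94626409e-04, -4.02070740e-04, -4.90410125e-04, -2.96314909e-03,
       -8.11161697e-04,  3.77541747e-04,  7.640412
[... 844 characters left out ...]
, 0.8), ([0.524, 0.299, 0.114], 0.75)]
top petri_dish [([0.702, -0.259, 0.002], 0.72)]
top spare_mount [([0.694, 0.003, 0.017], 0.55)]
top loupe [([0.383, 0.095, 0.04], 0.57)]
side rack [([0.532, -0.064, 0.02], 0.63)]
side keeper_bar [([0.541, -0.077, 0.043], 0.67)]
side keeper_hinge [([0.536, -0.062, 0.02], 0.58)]
side thin_mount []
side thick_mount []
side reject_bin [([0.478, -0.355, 0.03], 0.62)]
side inspection_camera [([0.523, 0.33, 0.052], 0.98), ([0.426, 0.713, 0.055], 0.61), ([0.517, 0.319, 0.1], 0.41)]
side lens [([0.429, 0.704, 0.105], 0.8), ([0.521, 0.325, 0.103], 0.55)]
side petri_dish [([0.701, -0.284, 0.007], 0.42)]
side spare_mount [([0.694, 0.01, 0.013], 0.51)]
side loupe []
```

View pics/t0.png

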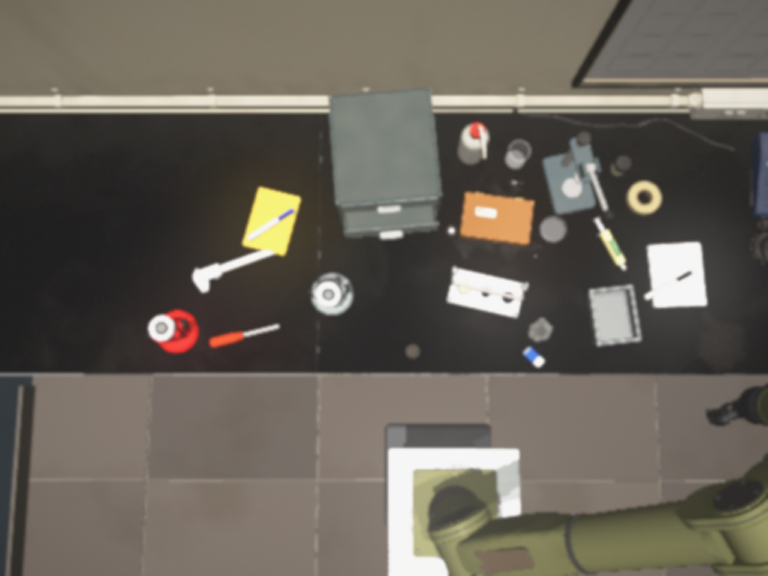

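View pics/s0.png

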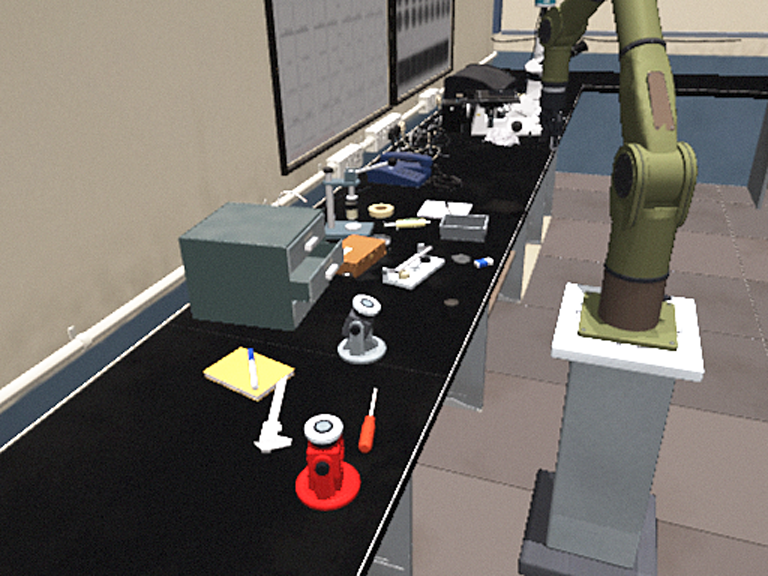

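Top view (1.5x): the rack is at (487,292), the bin at (614,315), the grey inspection camera at (332,294), and its red look-alike at (174,330). The grey one fits the description. Next I enlarge the rack and the camera.

```bash
python3 - <<'E'
from h import *
a=bot.get_image("top"); b=bot.get_image("side")
def cr(im,x,y,w,h,s): return cv2.resize(im["frame"][y:y+h,x:x+w],None,fx=s,fy=s,interpolation=cv2.INTER_CUBIC)
A=cr(a,290,170,70,48,5.7)[:, :399]; B=cr(b,248,158,56,38,7.1)[:,:397]
C=cr(a,195,172,56,46,7.1)[:,:397]; D=cr(b,215,190,56,56,5.8)
def fit(x): return cv2.resize(x,(400,300))
print([x.shape for x in(A,B,C,D)])
cv2.imwrite("pics/c1.png",np.vstack([np.hstack([fit(A),fit(B)]),np.hstack([fit(C),fit(D)])])[:,:,::-1])
import itertools
for cam,im in(("top",a),("side",b)):
  for l in["rack","inspection_camera","lens","keeper_bar","reject_bin"]:
    for d in bot.trace(cam,l)[:2]:
      m=d["mask"].astype(np.uint8); ys,xs=np.nonzero(m)
      r=cv2.minAreaRect(np.c_[xs,ys].astype(np.float32)); 
      print(cam,l,round(d["conf"],2),len(xs),np.round(r[0],1),np.round(r[1],1),round(r[2],1), [np.round(ray(im,q,.02)[:2],3).tolist() for q in cv2.boxPoints(r)] if cam=="top" else "")
E
```

```text
[(274, 399, 3), (270, 397, 3), (327, 397, 3), (325, 325, 3)]
top rack 0.71 1084 [324.9 194.4] [50.5 23.6] 10.3 [[0.509, 0.017], [0.597, 0.0], [0.563, -0.186], [0.475, -0.168]]
top rack 0.33 253 [220. 194.] [18. 16.] 90.0 [[0.571, 0.339], [0.571, 0.279], [0.503, 0.278], [0.503, 0.338]]
top inspection_camera 0.89 653 [116. 219.] [30.4 26.8] 26.6 [[0.424, 0.768], [0.514, 0.727], [0.463, 0.623], [0.373, 0.664]]
top inspection_camera 0.57 559 [221.5 195.5] [25.5 25.5] 45.0 [[0.532, 0.371], [0.6, 0.304], [0.532, 0.235], [0.464, 0.302]]
top lens 0.84 340 [110.6 218.2] [19.  21.8] 71.6 [[0.467, 0.767], [0.493, 0.69], [0.426, 0.665], [0.4, 0.741]]
top lens 0.67 338 [219.5 192.5] [21. 17.] 90.0 [[0.583, 0.343], [0.583, 0.279], [0.503, 0.278], [0.503, 0.342]]
top keeper_bar 0.6 32 [317.7 192.1] [31.   2.9] 15.9 [[0.555, -0.0], [0.566, -0.004], [0.534, -0.115], [0.523, -0.112]]
top reject_bin 0.96 1125 [408.8 209.6] [37.6 31.4] 80.9 [[0.539, -0.33], [0.558, -0.446], [0.419, -0.462], [0.4, -0.347]]
top reject_bin 0.53 69 [327.5 194.1] [42.2  2.4] 11.3 [[0.548, -0.016], [0.557, -0.018], [0.526, -0.172], [0.517, -0.17]]
side rack 0.9 605 [274.2 178.4] [22.  41.4] 53.1 
side rack 0.7 504 [308.3 150.8] [31.1 17.1] 3.8 
side inspection_camera 0.7 1005 [240.5 218. ] [46. 31.] 90.0 
side inspection_camera 0.64 1820 [220.2 308.4] [42.  62.7] 9.0 
side lens 0.92 867 [216. 297.] [42. 26.] 90.0 
side lens 0.75 313 [240.3 210.9] [17.1 28.1] 18.4 
side keeper_bar 0.41 532 [274.4 178.5] [20.9 39.7] 53.5 
side keeper_bar 0.39 19 [274.4 171.1] [ 3.3 27.2] 56.3 
side reject_bin 0.7 482 [308.5 151. ] [16. 31.] 90.0
```

View pics/c1.png

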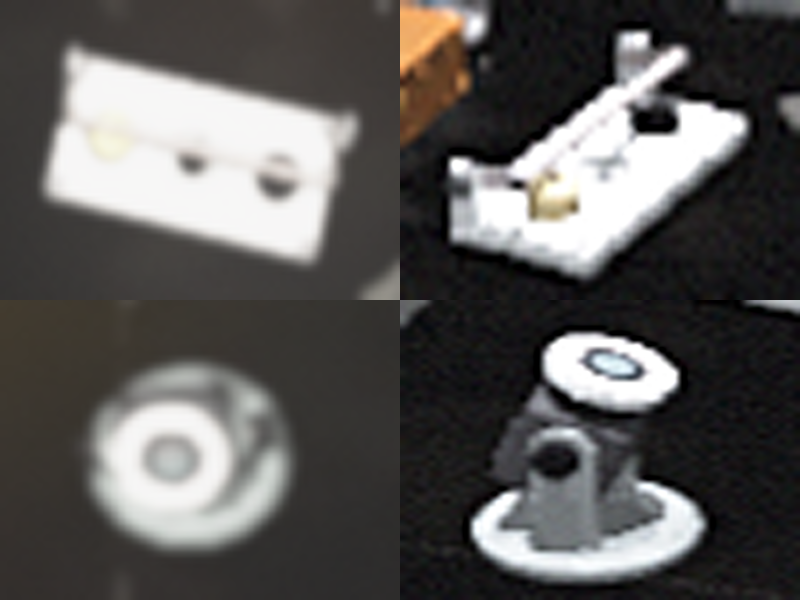

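In the crop, the tan mount is in the rack's +y pocket and the black one in the -y pocket. The bar is nearly down, and the lens leans to the left and towards the robot. The tool can't tilt, so the mount has to be pivoted between the pads. To get accurate poses I'll fit models to both pictures.

```bash
cat > fit.py <<'E'
from h import *
from scipy.optimize import minimize
S=8
def circ(r,n=40):
    a=np.linspace(0,2*np.pi,n,endpoint=False); return np.c_[r*np.cos(a),r*np.sin(a),0*a]
def box(x0,x1,y0,y1,z0,z1): return np.array([[x,y,z] for x in(x0,x1) for y in(y0,y1) for z in(z0,z1)])
def resid(im,layers,sig,win,full=False):
    x0,y0,x1,y1=win; W,H=x1-x0,y1-y0
    lab=np.zeros((H*S,W*S),np.uint8)
    for i,P in enumerate(layers,1):
        uv=(proj(im,P)-[x0,y0]+0.5)*S-0.5
        hull=cv2.convexHull(np.round(uv*16).astype(np.int32)); cv2.fillConvexPoly(lab,hull,i,shift=4)
    A=[]
    for i in range(len(layers)+1):
        m=cv2.GaussianBlur((lab==i).astype(np.float32),(0,0),sig*S)
        A.append(m.reshape(H,S,W,S).mean((1,3)).ravel())
    A=np.array(A).T; b=im["frame"][y0:y1,x0:x1].astype(float).mean(2).ravel()/255
    w=np.ones(len(b))
    for _ in range(4):
        c=np.linalg.lstsq(A*w[:,None],b*w,rcond=None)[0]; r=A@c-b; w=1/np.sqrt(1+(r/.08)**2)
    return np.mean(np.sqrt(1+(r/.08)**2)-1)
def cam_layers(p):
    x,y,yaw,t=p; Rz=R.from_euler("z",yaw); o=np.array([x,y,0])
    foot=np.r_[circ(.052),circ(.052)+[0,0,.007]]
    ax=np.array([0,0,.078]); Rt=R.from_euler("y",-t)
    def h(P): return Rt.apply(P)+ax
    head=np.r_[h(circ(.029)+[0,0,.040]),h(circ(.025)+[0,0,-.02])]
    yk=box(-.012,.012,-.047,.047,.07,.085); yk2=box(-.025,.025,-.04,.04,.007,.01)
    L=[foot,np.r_[yk,yk2],head,h(circ(.0265)+[0,0,.045]),h(circ(.012)+[0,0,.045])]
    return [Rz.apply(P)+o for P in L]
def lens_pose(p):
    x,y,yaw,t=p; Rm=R.from_euler("z",yaw)*R.from_euler("y",-t)
    z=Rm.apply([0,0,1]); return np.array([x,y,.078])+.045*z, z
def rack_layers(p):
    x,y,yaw=p; Rz=R.from_euler("z",yaw); o=np.array([x,y,0])
    L=[box(-.042,.042,-.088,.088,0,.02),box(.024,.042,-.095,-.089,0,.05),box(.024,.042,.089,.095,0,.05)]
    L+= [circ(.016)+[0,s*.056,.02] for s in(-1,0,1)]
    return [Rz.apply(P)+o for P in L]
def bin_layers(p):
    x,y,yaw=p; Rz=R.from_euler("z",yaw); o=np.array([x,y,0])
    return [Rz.apply(P)+o for P in [box(-.0685,.0685,-.0535,.0535,0,.044),box(-.062,.062,-.047,.047,.044,.044)]]
def run(ims,fn,p0,step,wins,sigs):
    f=lambda p:sum(resid(i,fn(p),s,w) for i,s,w in zip(ims,sigs,wins))
    sim=np.vstack([p0]+[np.array(p0)+np.eye(len(p0))[i]*step[i] for i in range(len(p0))])
    r=minimize(f,p0,method="Nelder-Mead",options=dict(initial_simplex=sim,xatol=2e-4,fatol=1e-6,maxiter=150)); return r.x,r.fun
def win(im,L,m=4):
    uv=proj(im,np.vstack(L)); a=np.floor(uv.min(0)).astype(int)-m; b=np.ceil(uv.max(0)).astype(int)+m; return (*a,*b)
E
python3 - <<'E'
from fit import *
a=bot.get_image("top"); b=bot.get_image("side")
def go(n,fn,p0,st):
    for nm,ims,sg in(("both",[a,b],[1.2,.5]),("top",[a],[1.2]),("side",[b],[.5])):
        best=None
        for q in p0:
            w=[win(i,fn(q)) for i in ims]; r=run(ims,fn,q,st,w,sg)
            if best is None or r[1]<best[1]: best=r
        print(n,nm,np.round(best[0],4),round(best[1],5), [np.round(v,3).tolist() for v in lens_pose(best[0])] if n=="cam" else "")
go("rack",rack_layers,[[.536,-.08,-.18]],[.006,.006,.05])
go("cam",cam_layers,[[.535,.30,y0,.45] for y0 in(-.7,0,.6)],[.006,.006,.3,.1])
go("bin",bin_layers,[[.478,-.395,-.15]],[.008,.008,.1])
E
```

```text
rack both [ 0.5359 -0.0839 -0.2305] 1.34254 
rack top [ 0.5358 -0.0803 -0.23  ] 0.15336 
rack side [ 0.5398 -0.1006 -0.2384] 0.82255 
cam both [ 0.5332  0.3032 -0.0154  0.3701] 1.23744 [[0.517, 0.303, 0.12], [-0.362, 0.006, 0.932]]
cam top [0.5327 0.3066 0.0882 0.3552] 0.27533 [[0.517, 0.305, 0.12], [-0.346, -0.031, 0.938]]
cam side [ 0.536   0.2945 -0.2234  0.4767] 0.67687 [[0.516, 0.299, 0.118], [-0.447, 0.102, 0.888]]
bin both [ 0.4776 -0.3978  0.1205] 2.39713 
bin top [ 0.4768 -0.396   0.1059] 0.36029 
bin side [ 0.4802 -0.4094  0.1164] 1.96187
```

```bash
cat > ov.py <<'E'
from fit import *
def overlay(ims,Ls,crops,name):
    out=[]
    for im,(cx,cy,w,h),L in zip(ims,crops,Ls):
        s=400/w; f=cv2.resize(im["frame"][cy:cy+h,cx:cx+w],(400,int(round(h*s))),interpolation=cv2.INTER_CUBIC)
        for P in L:
            uv=((proj(im,P)-[cx,cy]+.5)*s).astype(np.float32); cv2.polylines(f,[cv2.convexHull(np.round(uv).astype(np.int32))],True,(255,0,0),1)
        out.append(cv2.resize(f,(400,300)) if f.shape[0]!=300 else f)
    rows=[np.hstack(out[i:i+2]) for i in range(0,len(out),2)]
    cv2.imwrite("pics/"+name,np.vstack(rows)[:,:,::-1])
E
python3 - <<'E'
from ov import *
a=bot.get_image("top"); b=bot.get_image("side")
r=rack_layers([.5359,-.0820,-.20]); c=cam_layers([.5332,.3050,.03,.37])
overlay([a,b,a,b],[r,r,c,c],[(285,163,80,60),(240,150,72,54),(185,165,72,54),(205,190,72,54)],"o1.png")
E
```

```text
(no output)
```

View pics/o1.png

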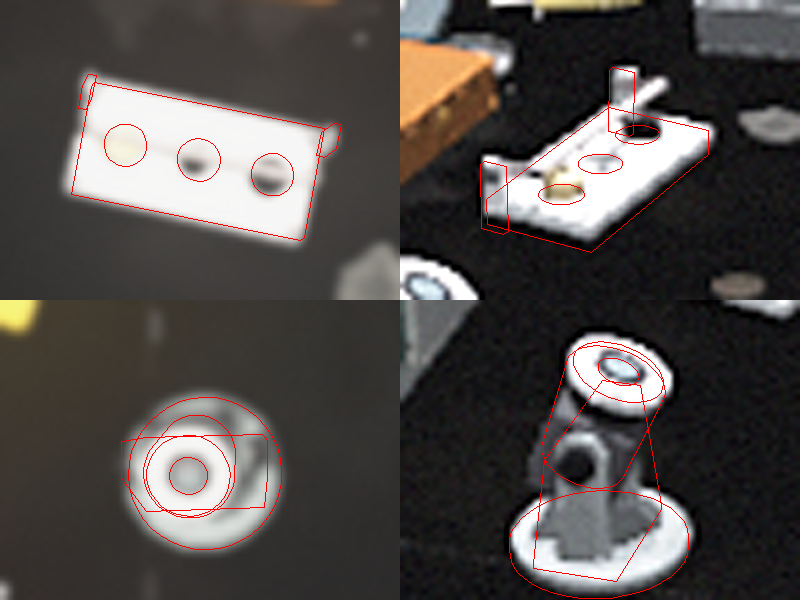

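The overlay shows both models close. The side picture is about 2 px off as a whole, and the actual ring opens more than in my model, so the head leans further. I'll refit with a free side-image offset.

```bash
cat > fit2.py <<'E'
from fit import *
def sh(im,d): 
    q=dict(im); q["cx"]=im["cx"]+d[0]; q["cy"]=im["cy"]+d[1]; return q
def cam2(p,side):
    x,y,yaw,t=p[:4]; Rz=R.from_euler("z",yaw); o=np.array([x,y,0])
    ax=np.array([0,0,.078]); Rt=R.from_euler("y",-t); h=lambda P:Rt.apply(P)+ax
    up=lambda s:np.r_[box(-.012,.012,s*.036-.004,s*.036+.004,.078,.09),box(-.02,.02,s*.036-.004,s*.036+.004,.005,.008)]
    kn=circ(.009)[:,[0,2,1]]+[0,.049,.078]
    L=[np.r_[circ(.052),circ(.052)+[0,0,.006]],up(-1)]
    head=np.r_[h(circ(.029)+[0,0,.042]),h(circ(.029)+[0,0,.030])]
    hb=np.r_[h(circ(.022)+[0,0,.030]),h(circ(.022)+[0,0,-.02])]
    ring=[h(circ(.0265)+[0,0,.045]),h(circ(.012)+[0,0,.045])]
    L+= [hb]+([up(1),kn,head] if side else [up(1),head])+ring
    return [Rz.apply(P)+o for P in L]
def rack2(p):
    L=rack_layers(p); 
    return L
E
python3 - <<'E'
from fit2 import *
from ov import overlay
a=bot.get_image("top"); b=bot.get_image("side")
def go(f,p0s,st):
    best=None
    for q in p0s:
        sim=np.vstack([q]+[np.array(q)+np.eye(len(q))[i]*st[i] for i in range(len(q))])
        r=minimize(f,q,method="Nelder-Mead",options=dict(initial_simplex=sim,xatol=2e-4,fatol=1e-6,maxiter=300))
        if best is None or r.fun<best.fun: best=r
    return best
p0=[.533,.305,-.1,.45]; wa,wb=win(a,cam2(p0,0)),win(b,cam2(p0,1),6)
K=100
f=lambda p:resid(a,cam2(p,0),1.2,wa)+resid(sh(b,p[4:]*K),cam2(p,1),.5,wb)
r=go(f,[[.533,.305,y,t,0,-.015] for y in(-.35,0,.3) for t in(.35,.52)],[.004,.004,.15,.1,.01,.01])
pc=r.x; print("cam",np.round(pc,4),r.fun,lens_pose(pc[:4]))
g=lambda p:resid(a,rack_layers(p[:3]),1.2,wr)+resid(sh(b,p[3:]*K),rack_layers(p[:3]),.5,ws)
q=[.536,-.081,-.2]; wr,ws=win(a,rack_layers(q)),win(b,rack_layers(q),6)
r=go(g,[q+[0,-.015]],[.004,.004,.05,.01,.01]); pr=r.x; print("rack",np.round(pr,4),r.fun)
bs=sh(b,pr[3:]*K); bc=sh(b,pc[4:]*K)
overlay([a,bs,a,bc],[rack_layers(pr[:3]),rack_layers(pr[:3]),cam2(pc,0),cam2(pc,1)],[(285,163,80,60),(240,150,72,54),(185,165,72,54),(205,190,72,54)],"o2.png")
E
```

```text
cam [ 0.5326  0.3067  0.174   0.3904  0.0048 -0.021 ] 0.7184572824285307 (array([0.51575582, 0.30370682, 0.11961485]), array([-0.37476933, -0.06588107,  0.92477437]))
rack [ 0.5357 -0.0806 -0.229   0.0056 -0.0217] 1.0634479600744224
```

View pics/o2.png

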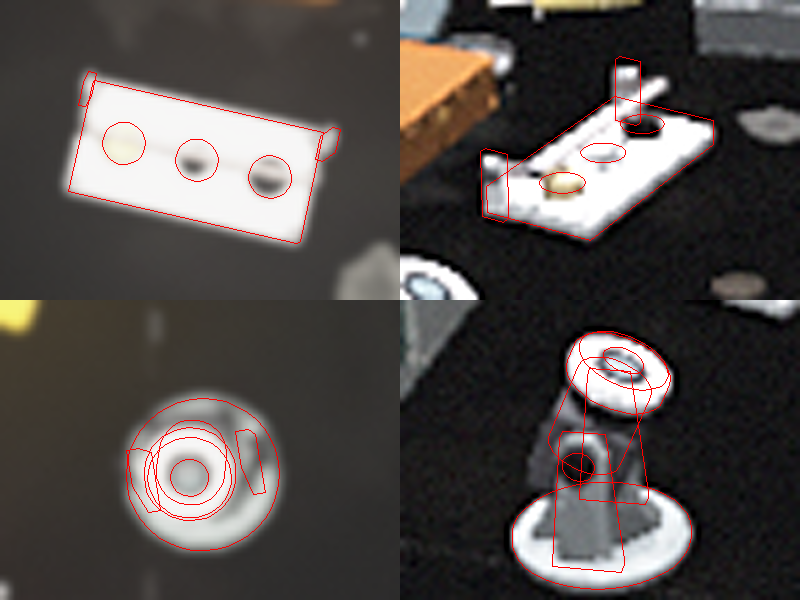

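Both fits agree on the side offset (+0.5, -2.1 px), and the rack and foot outlines now coincide. I'll refine the tilt from the white ring and the lens disc alone.

```bash
python3 - <<'E'
from fit2 import *
a=bot.get_image("top"); b=sh(bot.get_image("side"),(.5,-2.1))
def L2(p):
    x,y,z,yaw,t=p; Rm=R.from_euler("z",yaw)*R.from_euler("y",-t); c=np.array([x,y,z])
    return [Rm.apply(P)+c for P in (np.r_[circ(.029)+[0,0,-.003],circ(.0265)],circ(.0125),circ(.009))]
for (ro,ri) in((1,1),):
  for im,w,s in((b,None,.5),):
    g=b["frame"].astype(float).mean(2); print(np.round(g[192:212,228:252]).astype(int))
def f(p,only=None):
    e=0
    for im,s in((a,1.2),(b,.5)):
        uv=proj(im,np.vstack(L2([.5158,.3037,.1196,.17,.39]))); lo=np.floor(uv.min(0)).astype(int)-1; hi=np.ceil(uv.max(0)).astype(int)+2
        e+=resid(im,L2(p),s,(*lo,*hi))
    return e
foot=np.array([.5326,.3067])
def tied(q):
    yaw,t=q; l,_=lens_pose([*foot,yaw,t]); return f([*l,yaw,t])
for yaw in(-.1,0,.1,.17,.25,.35): print(yaw,[round(tied((yaw,t)),3) for t in(.3,.36,.42,.48,.54,.6)])
r=minimize(tied,[.1,.45],method="Nelder-Mead",options=dict(initial_simplex=[[.1,.45],[.25,.45],[.1,.52]])); print(r.x,r.fun,lens_pose([*foot,*r.x]))
r=minimize(f,[.5158,.3037,.1196,.17,.42],method="Nelder-Mead",options=dict(initial_simplex=np.vstack([[.5158,.3037,.1196,.17,.42]]*6)+np.vstack([np.zeros(5),np.diag([.004,.004,.004,.2,.1])]),maxiter=400)); print(r.x,r.fun)
E
```

```text
[[ 23  17  24  22  22  22  20  21  26  26  24  20  20  20  23  16  28  22
   21  21  23  25  21  23]
 [ 21  15  21  21  28  22  20  20  28  18  12  26  18  21  22  22  19  30
   19  27  25  23  24  31]
 [ 20  23  21  26  13  18  19  24  12  18  21  17  10  10  19  21  12  24
   20  21  28  28  30  22]
 [ 25  17  23  16  22  24  24  16  14  10   0   1   0   0   0   1   9   8
   19  19  24  12  29  30]
 [ 28  19  13  20  16  12  18  12   1   0 134 181 181 180 182 125  25   0
    0   3  23  24  26  33]
 [ 25  29  22  28  16  13  11   0  42 255 255 255 255 255 255 255 255 255
  185  20   0   7  30  24]
 [ 25  17  16  21  14  20   2  52 255 255 255 255 255 255 255 255 255 255
  255 255 252  26   2  17]
 [ 16  24  21  18  14  13   0 151 255 255 255 255 255 151 101 116 148 245
  255 255 255 255 167   0]
 [ 15  12  24  21  14  16   0 220 255 255 255 255 225 105 189 203 185 172
  127 241 255 255 255 166]
 [ 21  20  17  26  17  12  16 218 255 255 255 255 146 112 227 239 231 233
  204 144 209 255 255 255]
 [ 16  21  25  13  24  10   7 209 255 255 255 255 253 101 150 233 236 232
  241 197  98 24
[... 1149 characters left out ...]
3.281)]
0.1 [np.float64(3.028), np.float64(2.636), np.float64(2.552), np.float64(2.794), np.float64(3.232), np.float64(3.613)]
0.17 [np.float64(3.192), np.float64(2.872), np.float64(2.85), np.float64(3.09), np.float64(3.495), np.float64(3.834)]
0.25 [np.float64(3.4), np.float64(3.176), np.float64(3.185), np.float64(3.418), np.float64(3.762), np.float64(4.06)]
0.35 [np.float64(3.673), np.float64(3.535), np.float64(3.592), np.float64(3.784), np.float64(4.033), np.float64(4.264)]
[-0.26235818  0.42431134] 1.495223866903334 (array([0.51470775, 0.31150493, 0.11900951]), array([-0.39760558,  0.10677626,  0.91132246]))
[ 0.51675712  0.30662512  0.11561313 -0.35739924  0.36792266] 1.1622279148494064
```

```bash
python3 - <<'E'
from fit2 import *
from scipy.optimize import least_squares
a=bot.get_image("top"); b=sh(bot.get_image("side"),(.5,-2.1))
def pup(im,c,rad,thr):
    k=8; x0,y0=int(c[0])-12,int(c[1])-12
    g=cv2.resize(im["frame"][y0:y0+25,x0:x0+25].astype(np.float32).mean(2),None,fx=k,fy=k,interpolation=cv2.INTER_CUBIC)
    pts=[]
    for an in np.linspace(0,2*np.pi,60,endpoint=False):
        d=np.array([np.cos(an),np.sin(an)]); rr=np.arange(.5,rad,.05)
        uv=(np.array(c)+rr[:,None]*d-[x0,y0]+.5)*k-.5
        v=cv2.remap(g,uv[:,0].astype(np.float32)[None],uv[:,1].astype(np.float32)[None],1)[0]
        i=np.argmin(v[:int(5.2/.05)]); j=np.nonzero(v[i:]>thr)[0]
        if len(j): pts.append(np.array(c)+rr[i+j[0]]*d)
    return cv2.fitEllipse(np.array(pts,np.float32)),pts
ef,_=pup(b,(244.3,201.7),7.5,190); print("side pupil",ef)
# top ring: bright annulus centroid
g=a["frame"].astype(float).mean(2); print(np.round(g[187:206,209:233]).astype(int))
E
```

```text
side pupil ((244.27169799804688, 201.609619140625), (5.308821678161621, 9.782903671264648), 114.40644073486328)
[[ 75  92 100 105 118 132 144 155 165 169 168 163 153 139 127 117 106 108
  133 163 185 190 165 124]
 [103 124 125 123 137 166 195 214 223 227 227 224 215 191 162 136 118 115
  137 164 184 186 164 129]
 [131 148 146 154 184 220 236 241 243 244 244 243 241 232 208 165 132 123
  144 163 165 155 136 116]
 [147 159 164 195 227 241 245 245 245 245 245 245 245 243 233 206 162 134
  147 161 149 124 104 100]
 [159 171 191 227 242 245 245 243 241 241 241 243 244 244 242 232 199 155
  150 164 154 124  98  95]
 [170 190 218 240 245 245 240 227 215 210 212 218 231 242 244 242 225 182
  156 166 164 135  99  92]
 [186 211 231 243 245 242 223 187 168 168 169 171 194 229 243 244 237 208
  165 164 161 129  94  92]
 [198 224 239 245 245 234 195 165 169 177 176 168 169 204 234 243 241 221
  175 158 149 119 101 117]
 [195 229 242 245 244 228 179 167 184 192 191 181 166 179 223 242 242 228
  182 148 135 117 127 155]
 [180 225 241 245 243 224 175 171 190 197 197 187 168 172 223 243 243 230
  181
[... 231 characters left out ...]
04 225 241 245 243 232 212 194 184 180 185 209 232 243 244 236 201
  148 134 145 169 197 209]
 [189 210 226 240 245 245 243 238 231 223 219 225 237 243 244 241 221 174
  143 146 168 192 209 206]
 [175 205 221 235 243 245 245 245 244 243 242 243 244 245 243 232 198 159
  148 164 191 211 215 200]
 [153 188 212 225 235 241 244 245 245 245 245 244 244 242 235 213 176 156
  159 183 209 217 211 186]
 [124 163 195 216 226 231 236 239 241 240 240 239 236 226 209 184 170 170
  180 200 215 215 198 164]
 [ 93 132 173 205 219 223 226 228 228 227 226 225 221 209 190 183 190 201
  208 213 213 200 173 132]
 [ 67 102 146 184 207 218 221 221 220 218 218 219 219 215 209 208 214 218
  217 212 197 171 135  95]]
```

```bash
python3 - <<'E'
from fit2 import *
from scipy.optimize import least_squares
a=bot.get_image("top"); b=sh(bot.get_image("side"),(.5,-2.1))
f=lambda p:np.r_[proj(a,p)[0]-[218.25,195.95],proj(b,p)[0]-[244.27,201.61]]
r=least_squares(f,[.516,.304,.12],x_scale=.01); l=r.x; n=(l-[.5326,.3067,.078])/.045
print(l,r.fun,n,np.linalg.norm(n))
for w in (0,1):
  def g(q):
    yaw,t,dx,dy=q; l,_=lens_pose([.5326+dx,.3067+dy,yaw,t]); P=R.from_euler("z",yaw)*R.from_euler("y",-t)
    uv=proj(b,P.apply(circ(.0135))+l); C=np.cov(uv.T); C/=np.trace(C)
    return np.r_[f(l)/.3, (dx/.001),(dy/.001), w*(C-M)[[0,0,1],[0,1,1]].ravel()/.03]
  u=np.array([-.413,.911]); v=np.array([.911,.413]); M=.543**2*np.outer(u,u)+np.outer(v,v); M/=np.trace(M)
  r=least_squares(g,[.1,.4,0,0],x_scale=[.1,.1,.001,.001]); print(r.x,np.round(r.fun,2),lens_pose([.5326+r.x[2],.3067+r.x[3],*r.x[:2]]))
E
```

```text
[0.51737652 0.30512364 0.11534942] [ 0.05261498  0.16747293 -0.15263001 -0.02017819] [-0.33829953 -0.03503032  0.82998705] 0.8969683392292406
[7.73259006e-03 4.07170282e-01 1.15031455e-03 8.90871616e-06] [-1.59  1.45  0.23 -2.86  1.15  0.01 -0.   -0.    0.  ] (array([0.51593028, 0.30657111, 0.11932103]), array([-0.3960007 , -0.00306217,  0.9182451 ]))
[3.50779756e-02 4.04334260e-01 1.08335809e-03 2.78604901e-04] [-1.39  1.38  0.25 -3.02  1.08  0.28 -0.26 -0.37  0.26] (array([0.51599094, 0.30635774, 0.1193714 ]), array([-0.39316478, -0.01379708,  0.91936451]))
```

The lens is at about (0.516, 0.305, 0.118) with its axis at about (-0.39, -0.02, 0.92), a tilt of roughly 0.40 rad. The rack is at (0.536, -0.081) with yaw -0.23. I'll move above the bar's middle now.

servo_tool([
  [0.449,-0.321,0.06,-51],
  [0.449,-0.321,0.06,-51],
  [0.449,-0.321,0.06,-51],
  [0.449,-0.321,0.06,-51],
  [0.449,-0.321,0.06,-51],
  [0.449,-0.321,0.06,-51],
  [0.449,-0.321,0.06,-51],
  [0.449,-0.321,0.06,-51],
], gripper=-0.3, force=30)

```text
clock: 3.4
ee_pos: [0.5107, -0.1277, 0.1383]
tool_rot: [2.467, 1.944, 0.001]
contact_force: [1.4, -0.8, 0.1]
opening: 0.0551
finger_force: 0.0
```

servo_tool([
  [0,0,0,0],
  [0,0,0,0],
  [0,0,0,0],
])

```text
clock: 3.78
ee_pos: [0.5087, -0.1314, 0.1384]
tool_rot: [2.47, 1.94, -0.002]
contact_force: [0.7, -0.8, 0.5]
opening: 0.0559
finger_force: 0.0
```

```bash
cat >> h.py <<'E'
def plan(p,head):
    "p: world TCP target, head: wanted heading of tool x (deg)"
    e,r=tool(); x=r.as_matrix()[:,0]; h=np.degrees(np.arctan2(x[1],x[0])); t=(h-head+180)%360-180
    print("ee",np.round(e,4),"head",round(h,1),"q",np.round(bot.get_state()["q"],2),"tilt z",np.round(r.as_matrix()[:,2],3))
    print("shift",np.round(r.inv().apply(np.array(p)-e),4),"turn",round(t,1))
RX=np.array([.974,-.227,0]); RY=np.array([.227,.974,0]); RO=np.array([.5357,-.0806,0])
def rk(x,y,z): return RO+RX*x+RY*y+[0,0,z]
E
python3 - <<'E'
from h import *
plan(rk(0,0,.031),76.9)
a=snap("top","t1.png",(270,150,390,240),5)
E
```

```text
ee [ 0.5087 -0.1314  0.1384] head 76.3 q [ 0.38  0.65 -0.35  1.92  0.36  0.63 -0.43] tilt z [-0.001 -0.001 -1.   ]
shift [0.0558 0.0142 0.1073] turn -0.6
```

servo_tool([
  [0.056,0.0145,0.04,0],
  [0.056,0.0145,0.08,0],
  [0.056,0.0145,0.107,0],
  [0.056,0.0145,0.107,0],
])

```text
clock: 4.32
ee_pos: [0.5348, -0.0794, 0.0299]
tool_rot: [-2.467, -1.941, 0.006]
contact_force: [0.4, 0.3, 0.6]
opening: 0.055
finger_force: 0.0
```

servo_tool([
  [0,0,0,0],
  [0,0,0,0],
  [0,0,0,0],
  [0,0,0,0],
  [0,0,0,0],
], gripper=1, force=25)

```text
clock: 4.95
ee_pos: [0.5369, -0.0782, 0.0316]
tool_rot: [2.467, 1.944, 0.0]
contact_force: [-0.3, -1.0, -0.6]
opening: 0.0
finger_force: 0.0
```

```bash
python3 - <<'E'
from h import *
plan(rk(0,0,.031),76.9)
s=bot.get_state(); print(s["contact_force"],s["opening"],s["finger_force"])
e=s["ee_pos"]-RO; print("rack frame",e@RX,e@RY)
E
```

```text
ee [ 0.5369 -0.0782  0.0316] head 76.5 q [ 0.2   0.84 -0.23  1.93  0.44  0.42 -0.6 ] tilt z [ 0. -0. -1.]
shift [-0.0026 -0.0006  0.0006] turn -0.4
[-0.33002019 -1.02676679 -0.6226072 ] 3.069464321271344e-05 0.0
rack frame 0.0006359415915228024 0.002608333424394249
```

```bash
python3 - <<'E'
from fit2 import *
snap("side","s1.png",(235,120,315,180+15),9)
b=sh(bot.get_image("side"),(.5,-2.1))
for ang in (0,.15,.3): print(ang,[np.round(((proj(b,rk(.033-.033*np.cos(ang),y,.039+.033*np.sin(ang)))[0])-[235,120]+.5)*9).tolist() for y in(-.086,.086)])
e,_=tool(); print("tcp",(proj(b,e)[0]-[235,120]+.5)*9)
E
```

```text
0 [[469.0, 409.0], [269.0, 553.0]]
0.15 [[469.0, 399.0], [268.0, 542.0]]
0.3 [[467.0, 389.0], [266.0, 531.0]]
tcp [368.96230911 495.68365534]
```

View pics/s1.png

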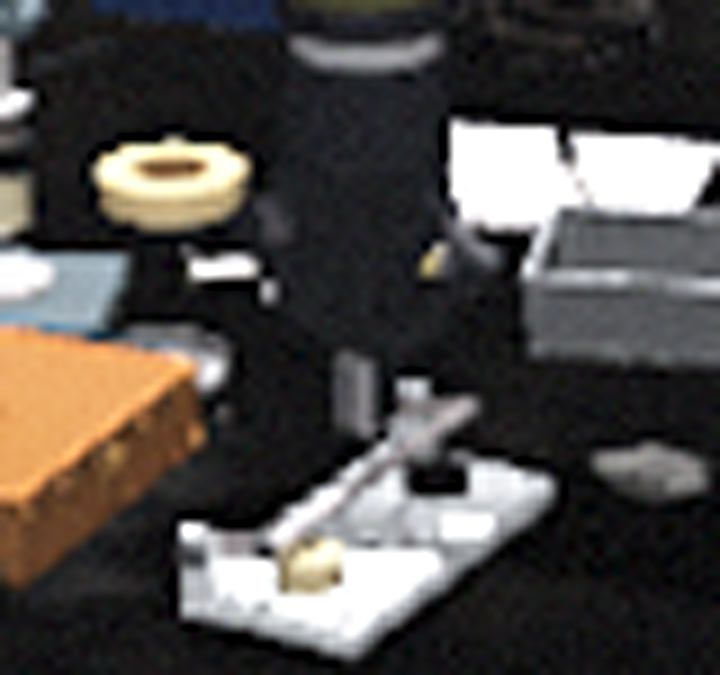

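The crop shows the fingers shut (grey pad at (357,395)) just behind or above the rod, which runs (270,540) to (475,405), so the pinch missed it. I'll check the pixel values there.

```bash
python3 - <<'E'
from fit2 import *
b=bot.get_image("side"); g=b["frame"].astype(int).mean(2).astype(int)
print("cols",list(range(266,286)))
for r in range(152,182): print(r,g[r,266:286])
e,_=tool()
print(proj(sh(b,(.5,-2.1)),np.array([e+[0,0,d] for d in(0,.02,.04)])))
for l in("keeper_bar",):
    print([(np.round(d["xyz"],3),d["conf"]) for d in bot.look_for("side",l)])
E
```

```text
cols [266, 267, 268, 269, 270, 271, 272, 273, 274, 275, 276, 277, 278, 279, 280, 281, 282, 283, 284, 285]
152 [22 34 30 30 34 32 29 21 32 24 33 25 23 24 25 28 26 28 27 39]
153 [31 29 37 36 27 24 27 30 35 32 37 25 27 29 30 20 30 34 36 34]
154 [19 28 38 38 26 33 29 25 31 28 19 28 30 35 27 32 34 32 35 26]
155 [16 34 37 33 35 32 35 27 33 35 29 31 27 29 30 28 37 35 31 19]
156 [19 31 24 26 28 28 30 28 27 36 29 29 26 24 28 31 29 29 18 21]
157 [25 23 23 14 26 23 26 26 29 31 34 28 34 35 40 34 27 28 23 20]
158 [17 28 19 22 21 24 31 34 30 25 27 31 34 38 33 23 13 23 18 27]
159 [16 21 20 23 18 17 56 91 70 46 32 26 30 27 25 29 21 12 21 18]
160 [ 17  21  17  22  17  23  73  95  97 113  66  31  27  24  17  11  19  23
  21  26]
161 [ 23  22  20   9  19  22  77  83 104 136  83  22  22  11   0   0   9  12
  15  18]
162 [ 25  18  19  19  19  19  69  80 103 136  82  19  19 145 164 182 110   5
  20  18]
163 [ 21  17  22  23  14  23  74  83 101 132  80  20  15 144 190 211 130   7
   6  19]
164 [ 26  32  17  16  17  15  75  83  97 132  83  14   5  84 135 159 120  99
  99 115]
165 [ 20  23  23  24  18  18  7
[... 838 characters left out ...]

175 [  1   0  55 160 255 255 238 168 167 218 226 235 243 221 165 173 150 141
 172 175]
176 [ 67 186 219 250 253 227 148 167 207 217 213 218 204 170 188 217 209 203
 215 215]
177 [142 236 255 249 205 165 147 172 195 202 195 194 172 165 198 211 212 205
 255 255]
178 [253 251 226 178 159 174 158 164 174 179 181 177 172 165 188 209 214 208
 255 255]
179 [255 228 151 134 145 179 169 158 171 196 195 176 177 167 150 202 218 186
 253 255]
180 [207 172 129 117 201 247 238 185 150 131 107 178 196 155 132 150 166 144
 158 178]
181 [158 136 206 227 250 251 248 253 255 255 255 255 255 255 255 254 255 210
 138 146]
[[275.50697813 174.59253941]
 [275.50095822 170.00068925]
 [275.49487276 165.35883237]]
[]
```

servo_tool([
  [0,0,0.002,0],
  [0,0,0.002,0],
  [0,0,0.004,0],
  [0,0,0.004,0],
])

```text
clock: 5.65
ee_pos: [0.5366, -0.0782, 0.0272]
tool_rot: [-2.467, -1.945, 0.0]
contact_force: [-0.5, -0.8, -1.0]
opening: -0.0005
finger_force: 0.0
```

```bash
python3 - <<'E'
from fit2 import *
s=bot.get_state(); print(s["ee_pos"],s["contact_force"],s["opening"])
b=bot.get_image("side"); g=b["frame"].astype(int).mean(2).astype(int)
for r in range(158,176): print(r,g[r,268:282])
E
```

```text
[ 0.53660617 -0.07821286  0.02718039] [-0.46261011 -0.75718507 -0.98969619] -0.0004734491414363719
158 [27 20 24 31 30 31 29 26 32 30 31 31 31 37]
159 [19 20 21 23 21 32 39 35 29 31 31 35 35 30]
160 [18 24 20 20 61 95 80 50 34 20 31 25 24 18]
161 [ 16  25  12  17  77  90  96 115  76  23  22   9   2   5]
162 [ 19  25  24  19  74  87  98 136  89  25  22 146 163 184]
163 [ 21  10  13  18  75  83 101 135  81  14  16 145 190 212]
164 [ 13  24  20  21  69  89  98 133  85  19  16  85 136 161]
165 [ 22  24  19  18  72  84  97 137  81  21  12  75 113 127]
166 [ 22  21  13  15  74  87 101 136  80   9   1 116 143 159]
167 [ 16  26  29  10  69  86 110 140  75  30 116 175 174 184]
168 [ 13  22  18  12  45  58  80 131 113  63 156 175 191 190]
169 [ 29  22  18  20  22  23  32  67 113 194 175 152 172 167]
170 [ 23  21  23  14  13   9   0  69 163 213 175 146 116 129]
171 [ 18  22  10  15   2  25 184 191 161 134 125 116  54  63]
172 [ 28  20  11   0  74 198 235 183 112 135 203 167  55   1]
173 [ 16  10   0  65 135 196 175 112 121 203 250 187  40   4]
174 [  0  65 186 236 250 189 123 187 218 240 250 205  87   0]
175 [ 58 161 255 255 238 166 163 218 241 241 246 215 162 164]
```

```bash
python3 - <<'E'
from fit2 import *
a=bot.get_image("top"); b=bot.get_image("side")
for z in(0,.02,.3): print(z,proj(a,[0,0,z])*1.5,proj(b,[0,0,z])*1.5)
e,_=tool()
print("tool in top",[np.round(proj(a,e+[0,0,d])[0],1) for d in(0,.09,.2)])
g=a["frame"].astype(int).mean(2).astype(int)
f=cv2.resize(a["frame"][140:240,260:390],None,fx=6,fy=6,interpolation=cv2.INTER_CUBIC)
f=np.clip(255*(f/255.)**.6,0,255).astype(np.uint8)
bb=b["frame"]; f2=cv2.resize(bb[128:188,240:320],None,fx=7.5,fy=7.5,interpolation=cv2.INTER_CUBIC); f2=np.clip(255*(f2/255.)**.5,0,255).astype(np.uint8)
f=cv2.resize(f[:, :780],(400,308)); f2=cv2.resize(f2,(400,300))
cv2.imwrite("pics/m1.png",np.hstack([f[:300],f2])[:,:,::-1])
E
```

```text
0 [[455.10480547 511.75352248]] [[626.05689695 321.23569898]]
0.02 [[455.79139009 513.32425804]] [[627.38009907 313.64401369]]
0.3 [[467.48108027 540.06737411]] [[647.80652351 196.45028852]]
tool in top [array([323.4, 193.9]), array([326.6, 190.6]), array([331. , 186.1])]
```

View pics/m1.png

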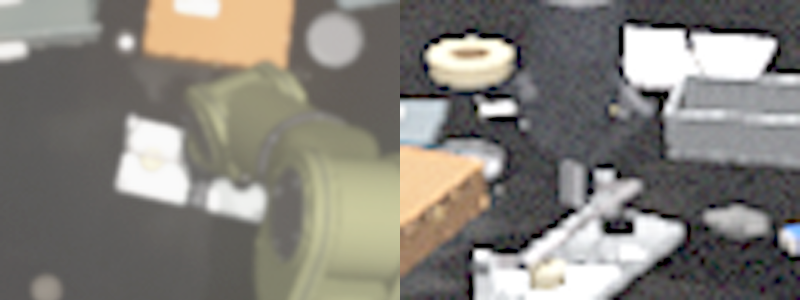

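The body's bottom edge agrees with the reported pose in both views, but no fingertip shows at the rod. A gentle touch test downward will settle where the tips are.

servo_tool([
  [0,0,0.001,0],
  [0,0,0.002,0],
  [0,0,0.003,0],
  [0,0,0.004,0],
  [0,0,0.005,0],
  [0,0,0.006,0],
  [0,0,0.007,0],
  [0,0,0.008,0],
])

```text
clock: 6.8
ee_pos: [0.5368, -0.0782, 0.0193]
tool_rot: [2.467, 1.945, -0.0]
contact_force: [-0.1, 0.2, 0.8]
opening: -0.0
finger_force: 0.0
```

```bash
python3 - <<'E'
from fit2 import *
b=bot.get_image("side"); g=b["frame"].astype(int).mean(2).astype(int)
for r in range(158,182): print(r,g[r,264:284])
E
```

```text
158 [10 25 20 30 37 35 33 31 34 25 35 32 28 19 28 33 27 32 34 37]
159 [15 22 16 25 26 31 32 37 31 29 30 38 30 29 32 25 30 34 42 31]
160 [19 17 19 23 24 19 25 34 34 24 25 33 30 32 24 37 34 29 22 20]
161 [21 24 21 21 22 21 18 22 31 31 28 23 31 32 20 29 14 10  5 11]
162 [ 28   7  14  15  16  20  18  17  60  89  78  58  40  32  15 108 153 183
 109   9]
163 [ 19  22  24  17  18  13  20  20  70  96  99 120  72  13  15 120 177 213
 133   1]
164 [ 14  22  22  24  22  14  17  16  69  79 104 128  86  20   7  95 135 155
 119  94]
165 [ 26  19  21  21  24  20  24  12  76  85 109 136  80  17  15  78 119 121
 125 139]
166 [ 14  25  26  21  17  20  16  22  70  83  96 137  83  19  11  94 132 160
 129 162]
167 [ 22  18  23  15  26  23  13  17  65  84  98 136  85  15   5 110 171 185
 176 173]
168 [ 24  16  19  24  19  19  11  14  67  82 101 142  78   5  23 111 182 192
 171 124]
169 [ 19  22  18  17  22  25  17  18  62  85 105 135  79  40  72 143 175 167
 150  95]
170 [ 23  17  22  14  23  18  16   9  44  51  71 118 119 116 131 148 122 126
 123  79]
171 [ 25  22  23  17  21  21  17  17   7  26 184 190 
[... 203 characters left out ...]
 18]
174 [ 27  19  19   5   0  67 185 233 223 158 128 189 219 239 249 205  85   0
   0   0]
175 [ 13   5   4   0  55 157 255 255 222 147 167 217 237 242 245 220 161 171
 148 121]
176 [  8   0  69 188 224 252 254 229 149 171 211 215 223 226 201 170 190 221
 209 197]
177 [  0  34 136 229 255 248 205 148 132 174 192 199 196 194 170 169 202 213
 208 209]
178 [ 83 152 252 253 227 173 159 162 152 161 173 180 177 176 173 168 186 212
 214 213]
179 [157 241 255 230 153 130 145 178 167 157 171 187 196 176 185 170 158 171
 176 169]
180 [105 186 208 170 129 116 203 246 237 187 154 120 104 120 149 145 130 133
 128 126]
181 [ 12  90 155 142 207 228 248 252 247 252 255 255 255 255 255 255 255 255
 255 215]
```

servo_tool([
  [0,0,0.001,0],
  [0,0,0.002,0],
  [0,0,0.003,0],
  [0,0,0.004,0],
  [0,0,0.005,0],
  [0,0,0.0055,0],
  [0,0,0.0055,0],
])

```text
clock: 7.72
ee_pos: [0.5367, -0.0782, 0.0138]
tool_rot: [2.467, 1.945, -0.0]
contact_force: [0.6, 0.3, -0.0]
opening: 0.0003
finger_force: 0.0
```

servo_tool([
  [0,0,0.001,0],
  [0,0,0.002,0],
  [0,0,0.003,0],
  [0,0,0.0035,0],
  [0,0,0.0035,0],
])

```text
clock: 8.35
ee_pos: [0.5367, -0.0782, 0.0103]
tool_rot: [-2.467, -1.945, 0.0]
contact_force: [0.2, -0.4, 0.4]
opening: 0.0003
finger_force: 0.0
```

```bash
python3 - <<'E'
from fit2 import *
b=bot.get_image("side"); g=b["frame"].astype(int).mean(2).astype(int)
for r in range(160,180): print(r,g[r,264:284])
s=bot.get_state(); print(s["ee_pos"],s["contact_force"],np.round(s["q"],3))
E
```

```text
160 [25 24 22 28 36 30 34 32 32 30 30 33 31 28 21 27 28 31 35 31]
161 [29 20 15 20 27 33 34 32 36 32 29 31 33 33 28 27 33 30 28 33]
162 [20 13 25 29 18 23 28 26 26 34 23 25 37 27 28 36 33 35 20 18]
163 [23 17 20 13 18 23 20 16 27 33 31 23 27 29 29 26 17 61 47 10]
164 [ 29  22  26  23  22  19  23  17  54  85  69  48  35  33  18  52  96 136
 129 130]
165 [ 27  16  26  25  19  27  19  14  75  92 104 117  70  25  19  79 124 146
 139 143]
166 [ 23  19  25  18  20  19  13  14  71  77  94 140  88  21  14  95 136 158
 113  80]
167 [ 26  18  19  23  17  22  19  17  70  83 102 137  87  19  12 115 170 172
 166 157]
168 [ 22  22  27  13  18  24  17  11  74  87 101 134  82  18   7 115 179 188
 185 155]
169 [ 24  18  18  22  16  24  21  23  74  80 101 138  83  19  11 108 167 167
 166 111]
170 [ 23  18  19  22  23  23  18  13  63  86 103 136  83  13   3 124 142 115
 112  92]
171 [ 14  18  20  21  21  21  16   4  60  74 100 137  81  36  83 132  94  39
  46  39]
172 [ 20  25  23  22  13  19  16   0 106 106  79 112 109  92 129 139  67   4
  11   9]
173 [ 25  27  22  32   9   8   0  65 211 206 136 118 149 196 233 172  47   4
   9  17]
174 [ 25  17  16  11   0  65 187 197 197 180 132 135 202 243 251 206  81   0
   0   1]
175 [ 11   8   3   0  61 194 254 255 230 147 125 201 240 243 243 218 161 169
 150 127]
176 [ 10   2  42 180 221 244 253 247 208 181 190 226 232 225 207 168 189 217
 206 195]
177 [  0  33 132 213 255 253 222 158 142 177 196 200 196 194 167 169 199 214
 211 206]
178 [ 82 144 208 211 241 212 170 145 144 160 175 182 182 172 168 167 192 211
 215 211]
179 [162 254 255 209 194 161 136 183 164 159 170 187 192 177 187 163 157 173
 181 171]
[ 0.53692814 -0.07819259  0.01035122] [ 0.25776511 -0.34704831  0.19174235] [ 0.184  0.875 -0.21   1.941  0.455  0.372 -0.615]
```

The bar moved down under the fingertips (at column 281 the rod went from row 162 to row 164). So the real tips are about 30 mm higher than reported, on top of the rod. I'll press lightly to its lower stop to calibrate the height.

servo_tool([
  [0,0,0.0007,0],
  [0,0,0.0014,0],
  [0,0,0.002,0],
  [0,0,0.002,0],
])

```text
clock: 8.9
ee_pos: [0.5368, -0.0782, 0.0083]
tool_rot: [2.467, 1.945, 0.0]
contact_force: [-0.3, -0.7, -0.1]
opening: 0.0003
finger_force: 0.1
```

```bash
python3 - <<'E'
from fit2 import *
b=bot.get_image("side"); g=b["frame"].astype(int).mean(2).astype(int)
for r in range(160,176): print(r,g[r,264:284])
s=bot.get_state(); print(s["ee_pos"],s["contact_force"],s["torque"],np.round(s["joint_efforts"],2))
E
```

```text
160 [21 24 26 28 36 38 31 31 36 30 26 32 31 27 27 31 33 32 36 32]
161 [19 19 20 38 27 33 35 36 35 30 32 35 33 35 30 29 28 32 34 31]
162 [21 19 21 21 23 27 27 29 26 24 35 26 26 29 22 31 33 27 27 23]
163 [15 25 17 13 24 15 22 24 36 24 28 24 35 27 24 32 20 69 57 17]
164 [ 22  23  18  21  21  25  12  20  37  72  55  24  29  34  21  36  52 133
 121 105]
165 [ 24  22  30  19  25  14  20  19  60  95  93  81  55  27  18  68 107 141
 139 129]
166 [ 23  21  22  31  18  24  16  19  70  83 105 127  80  19  15  97 132 133
 103  90]
167 [ 23  24  28  15  21  21  21  21  73  86 101 132  81  16  16 114 168 175
 117 132]
168 [ 16  25  17  20  24  15  18  14  70  82 102 132  85  21  10 111 179 196
 171 172]
169 [ 20  24  21  20  20  17  17  15  71  83 102 134  80  19  12  96 169 188
 175 138]
170 [ 21  25  25  17  19  21  15  13  68  87 103 137  84  16   7 101 162 143
 111  90]
171 [ 22  24  12  27  16  10  19  17  60  75  99 137  82   1  32 118 119  61
  31  33]
172 [ 27  22  24  18  21  19  11   1  84  90  93 127 100  64 102 133  77  14
   9  14]
173 [ 28  27  24  24  13   2   0  59 205 197 144 124 107 134 211 172  45   0
   9  15]
174 [ 21  16  18   5   0  71 186 224 228 191 143 122 113 203 251 211  86   0
   0   2]
175 [ 18   6   1   0  61 190 237 246 221 158 131 195 218 238 249 219 161 168
 146 125]
[ 0.53698404 -0.07824155  0.00830453] [ 0.7826754  -0.16393887  0.3122206 ] [ 0.01965988  0.02914821 -0.01458137] [-3.000e-02 -5.255e+01 -1.530e+00 -6.530e+00 -0.000e+00  3.000e-02
 -0.000e+00]
```

servo_tool([
  [0,0,0,0],
  [0,0,0,0],
  [0,0,0,0],
  [0,0,0,0],
], gripper=0)

```text
clock: 9.45
ee_pos: [0.5368, -0.0782, 0.0083]
tool_rot: [2.467, 1.945, -0.0]
contact_force: [0.8, -0.2, 0.3]
opening: 0.0428
finger_force: 0.0
```

```bash
python3 - <<'E'
from fit2 import *
b=bot.get_image("side"); g=b["frame"].astype(int).mean(2).astype(int)
for r in range(155,184): print(r,g[r,256:292])
s=bot.get_state(); print(s["ee_pos"],s["contact_force"],s["opening"])
E
```

```text
155 [ 7 10 19 12 21 27 35 26 36 34 30 34 30 29 33 26 28 34 30 27 33 31 31 33
 32 28 39 27 22 43 46 18 30 37 42 19]
156 [76 37 11 14 15 21 37 34 29 32 34 37 30 34 24 33 29 24 26 27 34 30 35 22
 21 23 31 27 22 28 33 39 20 39 29 24]
157 [100  82  88  63  27  14  30  36  32  32  34  33  28  26  30  22  27  19
  23  15  25  33  35  31  23  24  27  31  25  25  30  35  30  30  25  23]
158 [118  94  89  99  58  14  28  28  32  38  38  34  29  27  36  32  25  17
  18  23  21  28  34  35  32  27  29  31  29  33  32  35  26  27  22  27]
159 [167 163 147 137  66  10  21  34  30  33  30  37  35  28  29  33  22  21
  17  21  21  31  31  37  41  41  25  30  23  34  34  20  22  27  26  24]
160 [175 188 236 190  74   9  10  30  28  30  29  36  35  24  29  27  25  25
  19  19  18  23  34  30  38  34  33  31  38  31  31  31  34  28  18  21]
161 [144 211 254 193  61  10  21  19  16  23  28  34  32  30  30  24  21  29
  27  19  24  20  23  24  31  31  19  28  31  36  33  28  32  31  23  28]
162 [113 194 195 118  29  19  21  15  18  12  30  24  38  33  25  25  22  19
  20  13  20   8  43  36  36  37  35  
[... 2602 characters left out ...]

180 [160 170 186 149 119 144 191 211 209 226 246 238 172  94 197 244 235 186
 159 127 102 120 129 134 135 129 139 134 133 135 164 214 188 135  73  15]
181 [ 71 102 207 183 132 140 174 145 116 162 161 154 129 199 250 253 238 248
 255 255 255 255 255 255 255 255 212 136 145 149 159 159 131  65  17   8]
182 [ 65  95 220 255 254 246 253 185  40  71 116 186 190 228 246 233 206 255
 255 255 255 255 255 255 255 255 255 249 183 159 143 113  51   0  11   6]
183 [158 160 230 255 255 255 255 255 255 166 126 181 191 199 196 163 161 255
 255 255 255 255 255 255 255 255 255 236 180 136  73  14   7  13  12  14]
[ 0.53676601 -0.07818286  0.0083577 ] [-0.28248235  0.33661416  0.02975363] 0.04262324333305535
```

Open, the fingers straddle the rod (tips at about (268,171) and (280,173)) with nothing touched, although the reported z of 0.008 is below the rack's top. So the true tips are about 30 mm above the reported TCP. I'll go 10 mm lower and close.

servo_tool([
  [0,0,0.003,0],
  [0,0,0.006,0],
  [0,0,0.009,0],
  [0,0,0.011,0],
  [0,0,0.011,0],
])

```text
clock: 10.12
ee_pos: [0.5367, -0.0782, -0.0028]
tool_rot: [-2.467, -1.945, 0.0]
contact_force: [0.1, 0.3, -0.8]
opening: 0.0429
finger_force: 0.0
```

servo_tool([
  [0,0,0,0],
  [0,0,0,0],
  [0,0,0,0],
  [0,0,0,0],
], gripper=1, force=25)

```text
clock: 10.62
ee_pos: [0.536, -0.078, -0.0027]
tool_rot: [-2.466, -1.945, 0.002]
contact_force: [-2.4, 0.9, 2.1]
opening: 0.0064
finger_force: 26.0
```

servo_tool([
  [0,0,0,0],
  [0,0,0,0],
  [0,0,0.004,0],
  [0,0,0.007,0],
  [0,0,0.007,0],
], gripper=0.4)

```text
clock: 11.25
ee_pos: [0.5365, -0.0782, -0.01]
tool_rot: [-2.467, -1.945, 0.001]
contact_force: [-0.4, -0.4, 0.7]
opening: 0.0258
finger_force: 0.0
```

servo_tool([
  [0,0,0,0],
  [0,0,0,0],
  [0,0,0,0],
], gripper=1, force=20)

```text
clock: 11.62
ee_pos: [0.536, -0.078, -0.0098]
tool_rot: [-2.466, -1.944, 0.002]
contact_force: [-2.0, 0.4, -0.0]
opening: 0.0071
finger_force: 21.5
```

```bash
python3 - <<'E'
from h import *
plan(rk(0,0,.0),76.9); s=bot.get_state(); print(s["opening"],s["contact_force"])
b=bot.get_image("side"); g=b["frame"].astype(int).mean(2).astype(int)
for r in range(160,184): print(r,g[r,258:292])
# swing plan in tool axes relative to now (tool y ~ rack x)
for p0 in(.05,.2):
  print([(round(.033*(np.cos(p0)-np.cos(p)),4),round(-.033*(np.sin(p)-np.sin(p0)),4)) for p in np.arange(p0+.15,2.46,.15)])
E
```

```text
ee [ 0.536  -0.078  -0.0098] head 76.5 q [ 0.17  0.91 -0.19  1.95  0.47  0.33 -0.63] tilt z [-0.001  0.    -1.   ]
shift [-0.0026  0.0003 -0.0098] turn -0.4
0.007148281111084496 [-2.00096351  0.38863964 -0.03301163]
160 [237 197  73  10  15  25  33  34  28  33  27  29  38  28  25  27  31  29
  33  22  28  30  27  25  17  37  94  74  32  24  25  36  31  20]
161 [254 190  63   0  23  13  23  36  35  35  32  31  30  34  33  28  27  31
  33  32  28  26  23  20  12  26  33  30  27  32  35  21  24  20]
162 [195 116  26  20  20  21  17  26  31  32  30  33  29  30  36  29  30  33
  34  31  28  28  20 110  79  17  29  33  33  31  28  23  23  28]
163 [ 84  33  17  16  28  13  23  25  37  33  33  32  34  30  25  29  31  35
  32  29  17  27  23 144 104  21  33  26  21  21  23  25  25  28]
164 [19 12 18 20 23 27 17 28 27 36 33 35 27 31 28 33 33 28 24 29 24 33 18 93
 65 30 24 21 41 54 25 20 20 18]
165 [  8  72  58  23  20  27  21  18  33  28  33  28  30  31  30  25  30  33
  34  32  26  25  25  38  30  25  27  31 144 137  57  10  25  18]
166 [ 22  61  47  17  19  17  20  20  25  27  22  22  29  36
[... 3138 characters left out ...]
64(-0.023)), (np.float64(0.0584), np.float64(-0.0194))]
[(np.float64(0.0013), np.float64(-0.0048)), (np.float64(0.0034), np.float64(-0.0093)), (np.float64(0.0061), np.float64(-0.0134)), (np.float64(0.0094), np.float64(-0.0171)), (np.float64(0.0131), np.float64(-0.0203)), (np.float64(0.0174), np.float64(-0.0229)), (np.float64(0.0219), np.float64(-0.0248)), (np.float64(0.0267), np.float64(-0.026)), (np.float64(0.0317), np.float64(-0.0264)), (np.float64(0.0366), np.float64(-0.0262)), (np.float64(0.0414), np.float64(-0.0252)), (np.float64(0.0461), np.float64(-0.0235)), (np.float64(0.0504), np.float64(-0.0211)), (np.float64(0.0543), np.float64(-0.0181)), (np.float64(0.0578), np.float64(-0.0145))]
```

servo_tool([
  [0,0.001,-0.005,0],
  [0,0.003,-0.0095,0],
  [0,0.0055,-0.0135,0],
  [0,0.0085,-0.0175,0],
  [0,0.012,-0.021,0],
  [0,0.016,-0.0235,0],
  [0,0.0205,-0.026,0],
  [0,0.0255,-0.0275,0],
])

```text
clock: 12.68
ee_pos: [0.5543, -0.0825, 0.0187]
tool_rot: [-2.46, -1.941, 0.016]
contact_force: [-15.3, 4.2, 19.6]
opening: 0.0068
finger_force: 22.4
```

servo_tool([
  [0,0.005,-0.0005,0],
  [0,0.01,-0.0005,0],
  [0,0.0145,0,0],
  [0,0.0195,0.0015,0],
  [0,0.024,0.0035,0],
  [0,0.028,0.0065,0],
  [0,0.032,0.01,0],
  [0,0.034,0.012,0],
])

```text
clock: 13.68
ee_pos: [0.5916, -0.0912, 0.0076]
tool_rot: [-2.464, -1.943, 0.008]
contact_force: [-16.2, 5.1, 32.7]
opening: 0.007
finger_force: 25.1
```

servo_tool([
  [0,0,-0.001,0],
  [0,0,-0.002,0],
  [0,0,-0.002,0],
], gripper=0.4)

```text
clock: 14.05
ee_pos: [0.5955, -0.0927, 0.0077]
tool_rot: [2.467, 1.943, 0.001]
contact_force: [-0.1, 0.3, -0.4]
opening: 0.0259
finger_force: 0.0
```

servo_tool([
  [0,-0.01,-0.04,0],
  [0,-0.03,-0.08,10],
  [0,-0.05,-0.11,20],
  [0,-0.06,-0.11,30],
  [0,-0.06,-0.11,40],
  [0,-0.06,-0.11,50],
  [0,-0.06,-0.11,60],
], gripper=-0.3)

```text
clock: 14.92
ee_pos: [0.5368, -0.0783, 0.1178]
tool_rot: [3.11, 0.441, 0.001]
contact_force: [0.4, 0.1, -0.1]
opening: 0.0554
finger_force: 0.0
```

```bash
python3 - <<'E'
from fit2 import *
plan(rk(0,0,.1),-13.1)
a=bot.get_image("top"); b=bot.get_image("side")
bs=sh(b,(.5,-2.1))
f1=cv2.resize(a["frame"][160:220,285:365],(400,300),interpolation=cv2.INTER_CUBIC); f2=cv2.resize(b["frame"][145:199,240:312],(400,300),interpolation=cv2.INTER_CUBIC)
cv2.imwrite("pics/m2.png",np.hstack([f1,f2])[:,:,::-1])
for ang in(2.1,2.4): print(ang,[((proj(bs,rk(.033-.033*np.cos(ang),y,.039+.033*np.sin(ang)))[0]-[240,145]+.5)*5.5556).round() for y in(-.086,.086)])
for y in(-.056,.056):
  for h in(.020,.028,.034): print(y,h,[((proj(bs,rk(x,y,h))[0]-[240,145]+.5)*5.5556).round() for x in(-.0001,)])
E
```

```text
ee [ 0.5368 -0.0783  0.1178] head 16.2 q [ 0.08  0.69 -0.03  1.89  0.04  0.56 -1.26] tilt z [ 0.001 -0.    -1.   ]
shift [-0.0017  0.0019  0.0178] turn 29.3
2.1 [array([204.,  65.]), array([ 77., 149.])]
2.4 [array([195.,  70.]), array([ 68., 155.])]
-0.056 0.02 [array([242., 152.])]
-0.056 0.028 [array([242., 142.])]
-0.056 0.034 [array([242., 134.])]
0.056 0.02 [array([162., 210.])]
0.056 0.028 [array([162., 200.])]
0.056 0.034 [array([161., 192.])]
```

View pics/m2.png

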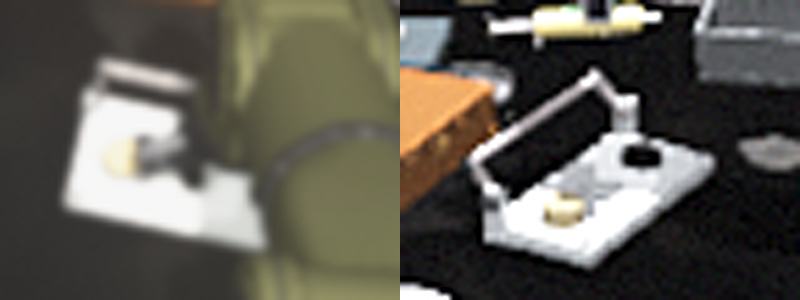

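The bar is right back: its rod runs (472,162) to (595,73), matching the 2.4 rad model. Next I'll measure which mount is taller.

```bash
python3 - <<'E'
from fit2 import *
b=sh(bot.get_image("side"),(.5,-2.1))
for nm,y in(("black",-.056),("tan",.056)):
  out=[]
  for k in(.004,.008,.011,.014,.018):
    def L(p,k=k):
        c=rk(p[0],y+p[1],.02); P=np.r_[circ(.015)+c,circ(.015)+c+[0,0,k]]
        return [P,circ(.015)+c+[0,0,k]]
    w=win(b,L([0,0]),1); f=lambda p:resid(b,L(p),.5,w)
    r=minimize(f,[0,0],method="Nelder-Mead",options=dict(initial_simplex=[[0,0],[.003,0],[0,.003]],maxiter=80)); out.append((k,round(r.fun,3),np.round(r.x*1000,1).tolist()))
  print(nm,out)
g=b["frame"].astype(int)
print(g[166:180,278:292].mean(2).astype(int)); print((g[176:190,263:277,2]).astype(int))
print(bot.look_for("side","thin_mount"),bot.look_for("side","thick_mount"))
E
```

```text
black [(0.004, np.float64(1.769), [-6.6, 11.5]), (0.008, np.float64(2.13), [-13.0, 21.6]), (0.011, np.float64(2.528), [-5.6, 8.7]), (0.014, np.float64(2.464), [-6.5, 10.3]), (0.018, np.float64(2.537), [-13.8, 15.9])]
tan [(0.004, np.float64(0.935), [-3.3, 2.0]), (0.008, np.float64(1.005), [16.3, 4.9]), (0.011, np.float64(1.0), [13.1, 10.5]), (0.014, np.float64(1.156), [9.6, 16.1]), (0.018, np.float64(0.965), [28.0, -6.4])]
[[109 151 149 174 120  19  13  22  22  19  31  21  21  26]
 [119 170 178 203 121  12  18  24  25  24  27  32  31  28]
 [119 165 174 190 108   0  14  23  22  25  29  24  28  30]
 [250 235 255 255 250 148  49   7   8   8  16  22  32  28]
 [248 246 255 253 216 159 105 176 208 143  38   5   3  15]
 [240 234 142  55  61  69  66 134 182 219 219 179 164  97]
 [240 204  81   0   3   7   8   0  53 206 239 222 213 195]
 [243 174  39   0  14  17   9   5  16 174 209 213 214 216]
 [239 198  76   0   0   0   0   0  41 180 218 208 209 207]
 [238 233 213 213 181 129 156 176 183 207 216 212 208 213]
 [235 240 240 244 242 229 236 243 229 211 213 210 219 204]
 [214 222 232 233 234 23
[... 380 characters left out ...]
 206 209]
 [255 255 255 255 250 177 106 111 123 151 177 187 163 172]
 [255 255 255 239 244 238 219 227 220 190 186 184 255 255]
 [255 255 249 177 229 228 226 233 211 176 174 182 255 255]
 [255 255 244  96 156 154 160 161 141 127 166 179 255 255]
 [255 255 222  82 118 127 129 129 111  93 244 255 255 255]
 [255 255 255 202 166 136 122 148 200 255 255 255 255 255]
 [255 255 255 255 255 255 255 255 255 255 255 255 255 255]
 [254 255 255 255 255 255 255 255 255 255 255 255 255 255]
 [188 200 228 247 254 255 255 255 255 255 244 255 255 251]
 [168 195 204 203 191 204 240 246 255 243 241 255 253 201]]
[{'xyz': [0.5461, -0.0186, 0.0323], 'conf': 0.52}] [{'xyz': [0.5453, -0.016, 0.0345], 'conf': 0.5}]
```

```bash
python3 - <<'E'
from fit2 import *
b=bot.get_image("side"); g=b["frame"].astype(int)
for c in(267,269,271): print("tan",c,[(r,*g[r,c]) for r in range(176,189)])
for c in(281,283,285): print("blk",c,[(r,*g[r,c]) for r in range(167,178)])
for c in(274,276): print("mid",c,[(r,*g[r,c]) for r in range(172,184)])
bs=sh(b,(.5,-2.1))
for y in(-.056,0,.056):
  print(y,[np.round(proj(bs,rk(x,y+dy,.02))[0],1).tolist() for x,dy in((.016,0),(-.016,0),(0,.016),(0,-.016))])
for n,p in dict(fl=(-.042,.088),fr=(-.042,-.088),bl=(.042,.088),br=(.042,-.088)).items(): print(n,np.round(proj(bs,rk(*p,.02))[0],1),np.round(proj(bs,rk(*p,0))[0],1))
for r in range(178,200,1): print(r,g[r,255:292:3].mean(1).astype(int))
E
```

```text
tan 267 [(176, np.int64(177), np.int64(182), np.int64(187)), (177, np.int64(251), np.int64(254), np.int64(255)), (178, np.int64(210), np.int64(210), np.int64(219)), (179, np.int64(255), np.int64(251), np.int64(240)), (180, np.int64(255), np.int64(255), np.int64(246)), (181, np.int64(255), np.int64(255), np.int64(244)), (182, np.int64(255), np.int64(253), np.int64(229)), (183, np.int64(214), np.int64(199), np.int64(155)), (184, np.int64(165), np.int64(152), np.int64(115)), (185, np.int64(199), np.int64(191), np.int64(162)), (186, np.int64(255), np.int64(255), np.int64(255)), (187, np.int64(255), np.int64(255), np.int64(255)), (188, np.int64(251), np.int64(253), np.int64(254))]
tan 269 [(176, np.int64(198), np.int64(202), np.int64(206)), (177, np.int64(194), np.int64(198), np.int64(205)), (178, np.int64(176), np.int64(179), np.int64(188)), (179, np.int64(167), np.int64(162), np.int64(154)), (180, np.int64(222), np.int64(205), np.int64(165)), (181, np.int64(255), np.int64(255), np.int64(235)), (182, np.int64(255), np.int64(252), np.int64(223)), (183, np.int64(214), np.int64(197), np.int
[... 4707 characters left out ...]
 255 255 255 255 247 100  19  26  25]
187 [181 215 202 255 255 255 255 255 182  20  24  29  20]
188 [113 163 198 197 252 255 241 249 149  10  27  27  26]
189 [  0  55 135 196 186 246 236 198  60  15  22  19  18]
190 [ 13   2   0 112 179 191 239 142   0  18  22  17  23]
191 [ 23  20  11   1  83 155 190  78  20  18  20  11  15]
192 [ 20  21  16  13   0  58 147  19  18  14  15  19   7]
193 [26 24 21 15 23  5 50 10 20 20 18 23 15]
194 [24 13 17 12 15 24  8 16 14 13 11 13 21]
195 [26 25 23 17 27 25 22 15 20 19 16 20 15]
196 [26 18 21 19 18 20 19 20 20 16 20 18 26]
197 [31 24 20 20 22 20 17 14 23 22 16 13 22]
198 [27 21 20 19 16 19 22 15 16 22 19 13 19]
199 [23 23 24 11 22 23 21 17 15 13 18 17 19]
```

Heights: the tan mount stands about 13 mm proud (6.3 px tall) and the black one about 7.5 mm (4.9 px). So tan in the +y pocket is the thick one and black in the -y pocket is the thin one. Before grasping, I'll touch the rack's flat top with shut fingers to calibrate the tool height.

```bash
python3 - <<'E'
from h import *
plan(rk(-.0285,0,.0),-13.1)
E
```

```text
ee [ 0.5364 -0.0781  0.1178] head 16.6 q [ 0.08  0.69 -0.03  1.89  0.04  0.56 -1.26] tilt z [ 0.  0. -1.]
shift [-0.0261 -0.012   0.1177] turn 29.7
```

servo_tool([
  [-0.026,-0.012,0.04,10],
  [-0.026,-0.012,0.08,20],
  [-0.026,-0.012,0.1,29.5],
  [-0.026,-0.012,0.112,29.5],
  [-0.026,-0.012,0.12,29.5],
  [-0.026,-0.012,0.12,29.5],
], gripper=1)

```text
clock: 15.98
ee_pos: [0.5081, -0.074, -0.0021]
tool_rot: [-3.121, 0.354, -0.0]
contact_force: [0.7, -0.1, -0.9]
opening: -0.0001
finger_force: 0.0
```

servo_tool([
  [0,0,0.0015,0],
  [0,0,0.003,0],
  [0,0,0.0045,0],
  [0,0,0.006,0],
  [0,0,0.0075,0],
])

```text
clock: 16.6
ee_pos: [0.5079, -0.0739, -0.0097]
tool_rot: [3.121, -0.356, 0.0]
contact_force: [0.2, 0.5, -1.1]
opening: 0.0002
finger_force: 0.0
```

servo_tool([
  [0,0,0.0015,0],
  [0,0,0.003,0],
  [0,0,0.0045,0],
  [0,0,0.006,0],
  [0,0,0.0075,0],
])

```text
clock: 17.23
ee_pos: [0.508, -0.0739, -0.0173]
tool_rot: [3.121, -0.356, 0.0]
contact_force: [0.1, -0.5, -0.5]
opening: -0.0002
finger_force: 0.0
```

servo_tool([
  [0,0,0.001,0],
  [0,0,0.002,0],
  [0,0,0.003,0],
  [0,0,0.004,0],
])

```text
clock: 17.73
ee_pos: [0.508, -0.074, -0.0189]
tool_rot: [-3.121, 0.356, -0.001]
contact_force: [-4.2, 1.9, 32.5]
opening: -0.0002
finger_force: 16.4
```

servo_tool([
  [0,0,0.001,0],
  [0,0,0.002,0],
  [0,0,0.003,0],
  [0,0,0.004,0],
])

```text
clock: 18.23
ee_pos: [0.5081, -0.074, -0.0192]
tool_rot: [-3.121, 0.357, -0.004]
contact_force: [-10.4, 3.1, 72.7]
opening: -0.0002
finger_force: 36.6
```

```bash
python3 - <<'E'
from fit2 import *
s=bot.get_state(); print(s["ee_pos"],s["contact_force"])
b=bot.get_image("side"); g=b["frame"].astype(int).mean(2).astype(int)
for r in range(166,192): print(r,g[r,262:294])
e=s["ee_pos"]; print([proj(b,e+[0,0,d])[0] for d in(.03,.04,.05)])
E
```

```text
[ 0.50808872 -0.07396652 -0.01915004] [-10.43923699   3.12361083  72.65656842]
166 [244 255 242 165  55   9  11  17  20  23  20  41  58  49  39  30  28  22
  30  28  32  30  28  30  26  26  30  28  17  29  21  26]
167 [255 224 103  17   1  15  18  22  13  18  22  30  33  45  28  27  30  35
  32  27  32  32  19  31  30  35  30  28  33  28  30  26]
168 [157  57   8  11  20  22  14  25  15  21  14  25  26  34  31  23  32  26
  29  24  31  34  26  29  27  23  28  27  33  25  32  25]
169 [17  7 15 22 19 20 24 21 19 20  9 14 22 23 26 19 29 35 30 31 34 30 30 23
 18  6 17 20 23 22 23 23]
170 [  7  22  14  13  19  14  16  16  24   9  15  10   1   9   8  24  26  27
  28  25  30  28  23  14 156 140  27   0   0   0  19  17]
171 [ 20  25  18  20  19  22  16  18  11  19   4  19 180 161  43   3  14  20
  29  32  33  24  26  19 201 255 255 255 255 191  23   0]
172 [ 19  14  28  27  23  24  18  14  17   0  59 179 249 243 221 180 126  58
  18  27  28  15  68  61 116 255 255 255 255 255 255 253]
173 [ 19  30  24  23  20  26  19  13   0  51 190 248 245 243 246 244 215 108
  18  19  33 101 113  67  26 19
[... 1868 characters left out ...]
 16   0   9  14   3  10  14  10  15   9  21  20]
188 [198 180 194 222 241 251 255 255 255 255 255 240 255 255 250 185 174 146
  74  13   0   0   3  13  10   5  12  16  13  18  16  20]
189 [131 157 191 200 200 184 199 237 244 255 239 237 255 251 196 144 117  55
   7   0  14  16  18  20   6  11  16  16  17  22  15  11]
190 [  5  68 111 134 159 173 187 194 189 200 206 240 230 179 147  76   4   5
  10  13  12  17  13  19  24  17  19  24  21  23  19  18]
191 [ 10   2   0   4  58  83 109 126 155 196 199 194 174 136  75  13   0  13
  18  18  17  21  19  19  13  13  22  16  24  24  22  21]
[array([281.62119423, 182.74528811]), array([281.63608406, 180.46734897]), array([281.65105468, 178.17704846])]
```

Contact came at reported z = -0.0183 with the tips on the rack's top at 0.020. So the true tip height is the reported z + 0.038. Backing off and going to the thin black mount in the -y pocket.

servo_tool([
  [0,0,-0.02,0],
  [0,0,-0.04,0],
  [0,0,-0.05,0],
  [0,0,-0.05,0],
], gripper=0)

```text
clock: 18.77
ee_pos: [0.5083, -0.074, 0.0252]
tool_rot: [3.121, -0.356, 0.002]
contact_force: [-0.2, 0.2, -0.4]
opening: 0.043
finger_force: 0.0
```

```bash
cat >> h.py <<'E'
ZO=.0383
E
python3 - <<'E'
from h import *
plan(rk(0,-.056,-.019),-13.1)
s=bot.get_state(); print(s["contact_force"])
a=bot.get_image("top")
for c,y in(("blk",-.056),("tan",.056)):
  for l in("thin_mount","thick_mount"): pass
print([(np.round(d["xyz"],4),round(d["conf"],2)) for l in("thin_mount","thick_mount") for d in bot.look_for("top",l)[:2]])
E
```

```text
ee [ 0.5083 -0.074   0.0252] head -13.0 q [ 0.02  0.83  0.06  2.03 -0.17  0.28 -1.58] tilt z [ 0.001 -0.    -1.   ]
shift [0.028  0.0563 0.0442] turn 0.1
[-0.18359414  0.24609749 -0.3802852 ]
[]
```

servo_tool([
  [0.028,0.056,0,0],
  [0.028,0.056,0.015,0],
  [0.028,0.056,0.03,0],
  [0.028,0.056,0.038,0],
  [0.028,0.056,0.0425,0],
  [0.028,0.056,0.0425,0],
])

```text
clock: 19.68
ee_pos: [0.5224, -0.1341, -0.0179]
tool_rot: [-3.121, 0.354, 0.001]
contact_force: [0.1, -0.9, 0.5]
opening: 0.0426
finger_force: 0.0
```

servo_tool([
  [0,0,0,0],
  [0,0,0,0],
  [0,0,0,0],
  [0,0,0,0],
], gripper=1, force=40)

```text
clock: 20.18
ee_pos: [0.5228, -0.1353, -0.0171]
tool_rot: [3.121, -0.357, 0.001]
contact_force: [-0.6, -1.4, 6.5]
opening: 0.0274
finger_force: 39.5
```

servo_tool([
  [0,0,-0.015,0],
  [0,0,-0.04,0],
  [0,0,-0.07,0],
  [0,0,-0.08,0],
])

```text
clock: 20.68
ee_pos: [0.5239, -0.1345, 0.0644]
tool_rot: [-3.121, 0.355, -0.005]
contact_force: [0.3, -0.1, -0.6]
opening: 0.0275
finger_force: 39.6
```

```bash
python3 - <<'E'
from h import *
plan([.477,-.397,.012],-13.1)
s=bot.get_state(); print(s["opening"],s["finger_force"])
b=bot.get_image("side"); g=b["frame"].astype(int)
print("pocket",g[168:178,279:289].mean(2).astype(int))
E
```

```text
ee [ 0.5239 -0.1345  0.0644] head -13.0 q [ 0.12  0.78  0.07  1.94 -0.12  0.43 -1.51] tilt z [ 0.003 -0.    -1.   ]
shift [0.0131 0.2663 0.0523] turn 0.1
0.027454610938386543 39.57005202770233
pocket [[163 178 196 114   7  15  24  25  24  28]
 [137 170 170 134  72  27  10  17  20  19]
 [217 227 224 198 165 154 128  82  43  15]
 [245 242 243 216 195 203 188 170 154 170]
 [211 213 214 193 191 191 192 176 201 222]
 [165 164 172 174 170 176 180 153 184 213]
 [158 163 178 182 165 166 179 146 189 213]
 [255 255 239 158 128 135 149 141 164 207]
 [255 255 255 255 255 255 255 224 136 164]
 [255 255 255 255 255 255 251 196 141 145]]
```

The pocket is empty (light pixels) and the grip is firm. Carrying it to the bin.

servo_tool([
  [0.003,0.06,0,0],
  [0.006,0.12,0,0],
  [0.01,0.18,0,0],
  [0.013,0.24,0.02,0],
  [0.013,0.266,0.045,0],
  [0.013,0.266,0.052,0],
  [0.013,0.266,0.052,0],
])

```text
clock: 21.6
ee_pos: [0.4755, -0.3945, 0.0093]
tool_rot: [-3.119, 0.353, 0.002]
contact_force: [-0.9, 1.0, 0.2]
opening: 0.0272
finger_force: 39.6
```

servo_tool([
  [0,0,0,0],
  [0,0,0,0],
  [0,0,0,0],
  [0,0,-0.02,0],
  [0,0,-0.05,0],
], gripper=0)

```text
clock: 22.22
ee_pos: [0.475, -0.3967, 0.0615]
tool_rot: [-3.121, 0.356, 0.001]
contact_force: [1.2, 0.2, 0.3]
opening: 0.0423
finger_force: 0.0
```

```bash
python3 - <<'E'
from h import *
plan(rk(0,.056,-.013),-13.1)
b=bot.get_image("side"); g=b["frame"].astype(int)
print(g[140:162:2,296:330:2].mean(2).astype(int))
e,_=tool(); print(proj(b,[.477,-.397,.01]))
E
```

```text
ee [ 0.475  -0.3967  0.0615] head -13.0 q [ 0.62  0.85  0.01  1.69 -0.01  0.6  -1.17] tilt z [-0.001  0.    -1.   ]
shift [-0.0119 -0.3776  0.0746] turn 0.1
[[255 254 255 255 255 255 255 255 255   0  20  27  19  18  21  26  28]
 [255 255 145 255 255 255 255 255  74  25   1   0   5   0  10  16  15]
 [ 92  90  77  75  72  67  63  73  96  94 146 166 136 145 178  26  20]
 [119 100  84  90  85  87  88  85  88  88  84  97  79  92 204   3  26]
 [ 47  89  81  87  88  87  89  88  88  91  96  94  99  88 101   3  26]
 [141 165 163 132 135 117  88  83  88  89 100  93  98  97  92  13  17]
 [ 83  73  77  80  84  84  97  97  81  77  84  89  91 138  88  12  22]
 [ 86  91  88  87  84  85  82  84  96  92  90  88  89 103  59  17  13]
 [ 93  93  93  88  87  93  89  88  89  88  90  86  89  72  23  10  15]
 [ 85  97  98 108  97  93  89  90  87  88  88  90  90  60   8  17  16]
 [ 27  18  34  39  53  32  57  47  57  63  77  84  78  66  17  20  15]]
[[308.68729355 153.88615397]]
```

servo_tool([
  [-0.002,-0.06,0,0],
  [-0.004,-0.12,0,0],
  [-0.006,-0.18,0,0],
  [-0.008,-0.24,0,0],
  [-0.01,-0.3,0,0],
  [-0.012,-0.36,0,0],
  [-0.012,-0.3775,0.02,0],
  [-0.012,-0.3775,0.04,0],
])

```text
clock: 23.28
ee_pos: [0.55, -0.024, 0.0208]
tool_rot: [-3.121, 0.35, -0.004]
contact_force: [0.1, -0.3, 0.2]
opening: 0.0427
finger_force: 0.0
```

```bash
python3 - <<'E'
from h import *
plan(rk(0,.056,-.0135),-13.1)
a=bot.get_image("top"); g=a["frame"].astype(int)
print(np.round(g[196:224:2,394:424:2].mean(2)).astype(int)); print(proj(a,[.477,-.397,.01]))
E
```

```text
ee [ 0.55   -0.024   0.0208] head -12.8 q [-0.09  0.86  0.08  1.93 -0.17  0.36 -1.66] tilt z [ 0.003  0.001 -1.   ]
shift [-0.0012  0.0024  0.0342] turn 0.3
[[187 177 174 181 184 186 188 190 191 191 188 159  99 145 154]
 [183 197 197 197 198 200 201 201 201 201 198 173 107 118 149]
 [160 195 203 203 202 202 202 202 203 202 200 181 116 113 166]
 [162 202 203 203 203 202 202 202 202 202 202 186 122 108 172]
 [155 201 203 204 203 201 200 200 202 203 202 193 141  91 148]
 [122 185 200 204 194 165 147 159 190 202 202 198 151  90 154]
 [109 191 202 199 153  87  72  85 145 195 202 198 159  95 153]
 [106 192 204 196 128  67  65  69 121 192 202 198 169 102 123]
 [ 89 172 200 198 147  80  71  89 155 198 202 200 180 110 113]
 [ 74 160 200 203 191 158 145 164 194 202 202 202 185 121 110]
 [ 74 164 204 204 203 200 197 200 202 202 202 201 190 138  94]
 [ 69 139 193 202 204 204 204 203 203 203 203 202 196 150  89]
 [ 61 111 187 202 204 204 204 203 203 203 203 202 198 157  93]
 [ 56 109 195 204 205 204 203 204 203 203 202 202 200 174 103]]
[[408.17809593 210.32808442]]
```

The black mount shows as a dark disc in the middle of the bin. Now for the thick tan mount, gripped only near its top.

servo_tool([
  [-0.001,0.0025,0.012,0],
  [-0.001,0.0025,0.025,0],
  [-0.001,0.0025,0.034,0],
  [-0.001,0.0025,0.034,0],
])

```text
clock: 23.82
ee_pos: [0.5467, -0.0288, -0.0143]
tool_rot: [3.121, -0.357, -0.002]
contact_force: [-1.4, 0.1, -0.5]
opening: 0.0426
finger_force: 0.0
```

servo_tool([
  [0,0,0,0],
  [0,0,0,0],
  [0,0,0,0],
  [0,0,0,0],
], gripper=1, force=25)

```text
clock: 24.32
ee_pos: [0.5476, -0.0283, -0.0133]
tool_rot: [-3.121, 0.356, -0.001]
contact_force: [0.8, 2.0, 2.4]
opening: 0.0286
finger_force: 24.8
```

```bash
python3 - <<'E'
from h import *
plan(rk(0,.056,-.0135),-13.1)
s=bot.get_state(); e=s["ee_pos"]-RO; print("rack",e@RX,e@RY,s["opening"],s["contact_force"])
E
```

```text
ee [ 0.5476 -0.0283 -0.0133] head -13.0 q [-0.07  0.92  0.06  1.94 -0.18  0.29 -1.66] tilt z [ 0.001  0.    -1.   ]
shift [ 0.0003 -0.0024  0.0002] turn 0.1
rack -0.00028089052846977787 0.053635143426454916 0.028565941870308476 [0.78193282 1.96829033 2.43662045]
```

servo_tool([
  [0,0,-0.0025,0],
  [0,0,-0.0055,0],
  [0,0,-0.0055,0],
])

```text
clock: 24.7
ee_pos: [0.5473, -0.0284, -0.0078]
tool_rot: [-3.121, 0.356, -0.001]
contact_force: [-0.8, 1.9, 1.0]
opening: 0.0281
finger_force: 24.9
```

servo_tool([
  [-0.0005,0,0,0],
  [-0.001,0,0,0],
])

```text
clock: 24.95
ee_pos: [0.547, -0.0283, -0.008]
tool_rot: [-3.121, 0.356, -0.002]
contact_force: [1.8, 2.3, -0.1]
opening: 0.0287
finger_force: 24.9
```

servo_tool([
  [-0.0005,0,0,0],
  [-0.001,0,0,0],
])

```text
clock: 25.2
ee_pos: [0.5464, -0.0281, -0.008]
tool_rot: [-3.121, 0.356, -0.004]
contact_force: [2.7, 1.2, -0.2]
opening: 0.0284
finger_force: 24.9
```

servo_tool([
  [-0.0005,0,0,0],
  [-0.001,0,0,0],
])

```text
clock: 25.45
ee_pos: [0.5458, -0.028, -0.0079]
tool_rot: [-3.121, 0.356, -0.005]
contact_force: [5.8, 1.8, -0.5]
opening: 0.0285
finger_force: 24.9
```

servo_tool([
  [-0.0005,0,0,0],
  [-0.001,0,0,0],
])

```text
clock: 25.7
ee_pos: [0.5456, -0.0278, -0.0078]
tool_rot: [-3.121, 0.356, -0.007]
contact_force: [5.8, 0.8, -0.3]
opening: 0.0289
finger_force: 24.9
```

servo_tool([
  [-0.001,0,0,0],
  [-0.002,0,0,0],
  [-0.003,0,0,0],
  [-0.003,0,0,0],
])

```text
clock: 26.2
ee_pos: [0.5442, -0.0274, -0.0074]
tool_rot: [-3.121, 0.356, -0.012]
contact_force: [6.6, 0.9, 0.8]
opening: 0.0283
finger_force: 25.0
```

servo_tool([
  [-0.001,0,0,0],
  [-0.002,0,0,0],
  [-0.002,0,0,0],
])

```text
clock: 26.58
ee_pos: [0.5434, -0.0271, -0.0071]
tool_rot: [-3.121, 0.356, -0.015]
contact_force: [8.3, 1.3, 2.1]
opening: 0.0286
finger_force: 25.2
```

```bash
python3 - <<'E'
from h import *
s=bot.get_state(); e=s["ee_pos"]-RO; print("rack",e@RX,e@RY,s["ee_pos"],s["opening"],s["contact_force"])
b=bot.get_image("side"); g=b["frame"].astype(int)
print(g[168:192,260:282].mean(2).astype(int)); print((g[168:192,260:282,0]-g[168:192,260:282,2]))
E
```

```text
rack -0.004624444827347704 0.05386952436015913 [ 0.54342259 -0.0270923  -0.00707436] 0.02861892362302822 [8.27372825 1.25735945 2.11483327]
[[ 23  41  34  32  25  35  37  36  28  30  31  29  30  33  27  22   0   0
  127 169 174 189]
 [ 46  28  30  32  25  31  25  23  31  29  30  29  29  28  28   0 145 255
  247 226 255 255]
 [ 32  24  26  32  30  28  35  16  26  31  28  37  30  32  14  48 255 255
  255 255 255 255]
 [ 24  24  34  29  29  31  35  24  31  26  32  32  24  22  46 239 255 255
  255 255 255 255]
 [ 25  30  31  29  33  32  41  34  29  29  22  23  25  13  46 255 255 255
  255 255 255 255]
 [ 27  31  33  39  27  22  24  33  33  35  27  28  29  16  32 255 255 255
  255 255 234 205]
 [ 24  22  31  23  23  29  29  33  28  21  24  26  27  17  29 255 255 255
  255 255 255 251]
 [ 24  24  24  28  28  29  29  24  53 102  75  30  20  13  32 255 255 255
  255 255 255 255]
 [ 21  19  18  16  23  32  37  17  62 136  97  28  21  12  32 255 255 255
  255 255 255 255]
 [ 18  17  16  17  13  32  29  20  68 135  87  17   7  13  35 186 217 213
  208 220 228 255]
 [  7  12   7  15  49  38  25 
[... 2805 characters left out ...]
8  53  41   5 -10 -11  -7  -7
   -6  -9  -7  -7]
 [  0  -3  -3  -6 -12  -7  11  33  51  54  47  33  12  -7  -9  -4  -9  -7
   -9  -7  -5  -5]
 [  0  -4  -9  -8  -9 -10  -8  -1   9  12  10   4 -11  -8  -8 -10  -6 -10
  -11  -9  -8  -9]
 [ -8  -8  -5  -9  -7  -6  -7  -9 -11 -11 -11  -9 -11  -7  -5  -6  -5  -6
   -7  -2 -10  -1]
 [ -7  -9  -9  -5  -5  -7  -8  -8 -10  -5  -9  -6  -5  -5 -10  -5 -10  -6
   -8  -7  -5  -1]
 [ -9  -7  -7  -9  -3  -9  -6  -5  -9  -8  -7 -13 -11  -5  -3 -10  -9 -11
   -5  -6   0  -8]
 [  0  -4   2  -4 -10  -5 -10  -9  -7  -8  -6  -7  -4  -3  -7  -5  -5  -5
   -2   0   1  -1]
 [ -5   3  -3  -1   0   4   0  -5  -5  -6  -7  -9  -6  -9  -7 -11   1  -2
    4   0  -5   4]]
```

servo_tool([
  [-0.001,0,-0.0005,0],
  [-0.002,0,-0.001,0],
  [-0.003,0,-0.001,0],
  [-0.003,0,-0.001,0],
])

```text
clock: 27.12
ee_pos: [0.54, -0.0264, -0.0062]
tool_rot: [-3.121, 0.357, -0.014]
contact_force: [8.3, 0.8, 2.9]
opening: 0.0275
finger_force: 25.7
```

```bash
python3 - <<'E'
from h import *
s=bot.get_state(); e=s["ee_pos"]-RO; print("rack",e@RX,e@RY,s["ee_pos"],s["opening"],s["contact_force"])
E
```

```text
rack -0.008125117658462033 0.053741283048504916 [ 0.53998453 -0.02642269 -0.00616294] 0.027542352447401115 [8.31321598 0.8143644  2.93224641]
```

servo_tool([
  [0.004,0,-0.001,0],
  [0.006,0,-0.004,0],
  [0.006,0,-0.03,0],
  [0.006,0,-0.08,0],
  [0.006,0,-0.12,0],
  [0.006,0,-0.15,0],
  [0.006,0,-0.15,0],
], force=40)

```text
clock: 28.0
ee_pos: [0.5403, -0.0285, 0.1444]
tool_rot: [3.12, -0.358, 0.0]
contact_force: [-0.1, -0.1, -1.2]
opening: 0.0279
finger_force: 39.6
```

```bash
python3 - <<'E'
from h import *
s=bot.get_state(); print(s["opening"],s["finger_force"])
plan([.4926,.3037,.16],3)
b=bot.get_image("side"); e,_=tool()
print(proj(b,e+[0,0,.038]))
E
```

```text
0.02792359090473259 39.596237540245056
ee [ 0.5403 -0.0285  0.1444] head -13.1 q [-0.12  0.65  0.14  1.88 -0.15  0.62 -1.69] tilt z [ 0.    -0.001 -1.   ]
shift [-0.1218 -0.3127 -0.0159] turn -16.1
[[270.16174071 145.6208183 ]]
```

servo_tool([
  [-0.025,-0.06,-0.02,-3],
  [-0.05,-0.12,-0.02,-6],
  [-0.075,-0.18,-0.02,-9],
  [-0.1,-0.24,-0.02,-12],
  [-0.12,-0.29,-0.02,-15],
  [-0.129,-0.311,-0.02,-16],
  [-0.129,-0.311,-0.02,-16],
  [-0.129,-0.311,-0.02,-16],
])

```text
clock: 29.05
ee_pos: [0.4851, 0.3018, 0.1616]
tool_rot: [3.137, 0.078, -0.004]
contact_force: [0.2, -0.8, 0.5]
opening: 0.0275
finger_force: 39.7
```

```bash
python3 - <<'E'
from h import *
plan([.4849,.3037,.147],3)
a=bot.get_image("top"); b=bot.get_image("side"); e,_=tool()
p=proj(b,e+[0,0,.025])[0]; print(p)
x,y=int(p[0])-30,int(p[1])-22
f=cv2.resize(b["frame"][y:y+75,x:x+60],(480,600),interpolation=cv2.INTER_CUBIC)
cv2.imwrite("pics/m3.png",np.clip(255*(f/255.)**.6,0,255).astype(np.uint8)[:,:,::-1]); print(x,y)
np.savez("img3.npz",a=a["frame"],b=b["frame"],e=e)
E
```

```text
ee [0.4851 0.3018 0.1616] head 2.8 q [-0.72  0.66  0.14  1.77 -0.13  0.72 -2.03] tilt z [-0.002 -0.004 -1.   ]
shift [-0.     -0.0019  0.0146] turn -0.2
[252.92015719 183.84844806]
222 161
```

View pics/m3.png

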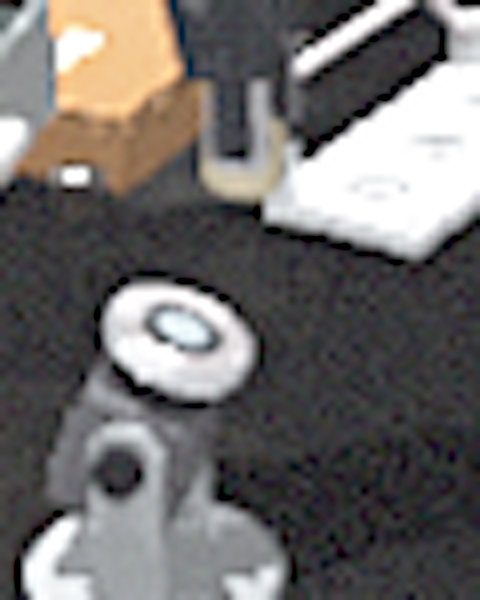

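In the picture the tan mount hangs under the grey finger at about (240,165), and the lens is at (183,325). I'll measure its tilt from the pixels.

```bash
python3 - <<'E'
from fit2 import *
d=np.load("img3.npz"); g=d["b"].astype(int); e=d["e"]; b=bot.get_image("side"); b["frame"]=d["b"]
print("cols 244-262"); 
for r in range(168,190): print(r,g[r,244:262].mean(1).astype(int),"|",(g[r,244:262,0]-g[r,244:262,2]))
def puck(th,off,hd=.049):
    Rz=R.from_euler("z",hd); piv=e+[0,0,.0433]+off
    zb=np.array([np.sin(th),0,-np.cos(th)]); xb=np.array([np.cos(th),0,np.sin(th)])
    Rm=np.c_[xb,[0,1,0],zb] # columns
    top=-.0035; 
    P=lambda z:Rz.apply(circ(.015)@Rm.T+zb*z)+piv
    return P(-.0035),P(.0185)
for th in(0,.2,.4,.6):
    t,bm=puck(th,[0,0,0]); uv=proj(b,np.r_[t,bm]); h=cv2.convexHull(uv.astype(np.float32))[:,0]
    print(th,"x",uv[:,0].min().round(1),uv[:,0].max().round(1),"y",uv[:,1].min().round(1),uv[:,1].max().round(1),"lowest at col",uv[uv[:,1].argmax()].round(1),"rightmost",uv[uv[:,0].argmax()].round(1),"leftmost",uv[uv[:,0].argmin()].round(1))
E
```

```text
cols 244-262
168 [ 79  15  25  39  31  39  31  25  27  33  32  28  24  20  84 234 255 255] | [ 55 -15  -7   1  -7  -5  -8  -6  -2  -5  -1  -4  -4  -1  -5   5   0   0]
169 [121  19  29  41  37  39  34  25  36  34  27  25  20  17 112 237 225 107] | [107 -23  -9  -9 -10  -3  -4  -3  -6 -10  -5  -3  -1  -1  -6   5   9   1]
170 [ 85  24  26  28  20  33  35  28  35  30  28  28  26  17  81 113  65   7] | [ 82 -16 -11  -9 -12  -4  -8   2  -6  -4  -1  -3   2   1  -4   6   6  -4]
171 [ 45  47  65  83  51  26  29  24  21  78 117  71  21  21  56  36  15  12] | [39 38 48 38 15 -6 -7 -1 -4 -5  1  2  3 -7 -2 -3  2 -4]
172 [ 54  67  82 105  66  30  30  29  25 101 149  82  21  20  61  47  24  25] | [55 59 75 48 16 -9 -6 -5 -5 -6 -5 -8 -5 -4  1 -1 -2  0]
173 [ 61  70  70 107  74  24  32  27  24  99 140  79  14  26  56  52  35  26] | [ 61  57  72  37   8 -16  -5  -5  -3  -6  -9  -3   2  -4  -3  -1  -1   2]
174 [ 72  68  68 100  76  32  28  29  17 102 145  88  26  15  58  51  25  33] | [ 59  62  62  32   8 -11  -6  -6  -9  -2  -5  -5  -2   2  -4  -3   0  -4]
175 [ 67  71  61 104  73  26  36  32  20 101 
[... 1954 characters left out ...]
6  30  24  23  11  16  17  16  11 113 135 141 168 170 195 202] | [  0  -4   1   3  -2  -4   3   3  -3   2   2  -8  -8  -6  -4  -7 -10 -10]
189 [ 24  17  24  21  11  19  18  26  19  16  17   1   0  30  51  82 121 140] | [ 0 -6  0 -3  3  2 -1 -1 -6 -1 -2  0  0  1 -3 -3 -8 -4]
0 x 247.7 257.9 y 175.2 186.1 lowest at col [253.  186.1] rightmost [257.9 183.8] leftmost [247.7 177.4]
0.2 x 246.8 257.9 y 174.8 186.3 lowest at col [253.3 186.3] rightmost [257.9 178.1] leftmost [246.8 183. ]
0.4 x 246.0 257.9 y 174.4 186.3 lowest at col [252.7 186.3] rightmost [257.9 178.9] leftmost [246.  181.7]
0.6 x 245.3 257.7 y 173.9 186.2 lowest at col [251.9 186.2] rightmost [257.7 179.8] leftmost [245.3 180.4]
```

```bash
cat > tilt.py <<'E'
from fit2 import *
from scipy.optimize import least_squares
def puck(e,th,hd,h=.0185,zp=.0433):
    Rz=R.from_euler("z",hd); piv=np.array(e)+[0,0,zp]
    zb=np.array([np.sin(th),0,-np.cos(th)]); xb=np.array([np.cos(th),0,np.sin(th)])
    Rm=np.c_[xb,[0,1,0],zb]
    return np.r_[[Rz.apply(circ(.015,90)@Rm.T+zb*z)+piv for z in(h-.022,h)]].reshape(-1,3)
def fit_tilt(im,e,hd,pts):
    pts=np.array(pts,float)
    def f(p):
        hull=cv2.convexHull((proj(im,puck(e,p[0],hd))+p[1:]).astype(np.float32))
        return [cv2.pointPolygonTest(hull,(float(x),float(y)),True) for x,y in pts]
    best=min((least_squares(f,[t,0,0],diff_step=.02,x_scale=[.3,1,1],loss="soft_l1",f_scale=.3) for t in(.1,.3,.5,.7)),key=lambda r:r.cost)
    print("tilt,du,dv",best.x.round(3),"cost",best.cost.round(4),np.round(best.fun,2))
    for t in np.arange(0,.81,.1):
        r=least_squares(lambda q:f([t,*q]),[0,0],diff_step=.02,loss="soft_l1",f_scale=.3); print(round(t,1),r.cost.round(4),r.x.round(2))
E
python3 - <<'E'
from tilt import *
d=np.load("img3.npz"); e=d["e"]; b=bot.get_image("side")
pts=[(246.6,181),(246.6,182),(246.95,183),(247.9,184),(248,184.4),(249,184.9),(250,185.3),(251,185.3),(252,185.35),(253,185.5),(254,185.4),(257.3,177),(257.3,178),(257,179),(256.9,180),(256.85,181),(256.7,182),(256.5,183),(256,184),(255,185),(256,175.4)]
fit_tilt(b,e,.049,pts)
E
```

```text
tilt,du,dv [0.33 0.   0.  ] cost 1.6645 [ 0.02  0.34  0.47  0.51  0.26  0.37  0.42  0.73  0.89  0.82  0.8  -0.15
  0.42  0.82  0.57  0.29  0.09 -0.06  0.08  0.66 -0.59]
0.0 3.3891 [0. 0.]
0.1 2.7683 [0. 0.]
0.2 2.1004 [0. 0.]
0.3 1.6914 [0. 0.]
0.4 1.7614 [0. 0.]
0.5 2.0564 [0. 0.]
0.6 2.3572 [0. 0.]
0.7 2.613 [0. 0.]
0.8 2.8489 [0. 0.]
```

```bash
cat > tilt2.py <<'E'
from tilt import *
def fit2(im,e,hd,pts):
    pts=np.array(pts,float)
    def c(p):
        hull=cv2.convexHull((proj(im,puck(e,p[0],hd))+p[1:3]).astype(np.float32))
        return sum(np.sqrt(1+(cv2.pointPolygonTest(hull,(float(x),float(y)),True)/.25)**2)-1 for x,y in pts)
    NM=lambda f,s:minimize(f,s[0],method="Nelder-Mead",options=dict(initial_simplex=s))
    r=min((NM(c,[[t,0,0],[t+.1,0,0],[t,.5,0],[t,0,.5]]) for t in(.1,.3,.5)),key=lambda r:r.fun)
    print("tilt",r.x.round(3),r.fun)
    for t in np.arange(0,.81,.1):
        q=NM(lambda q:c([t,*q]),[[0,0],[.5,0],[0,.5]]); print(round(t,1),q.fun.round(3),q.x.round(2))
E
python3 - <<'E'
from tilt2 import *
d=np.load("img3.npz"); e=d["e"]; b=bot.get_image("side")
pts=[(246.6,181),(246.6,182),(246.95,183),(247.9,184),(248,184.4),(249,184.9),(250,185.3),(251,185.3),(252,185.35),(253,185.5),(254,185.4),(257.3,177),(257.3,178),(257,179),(256.9,180),(256.85,181),(256.7,182),(256.5,183),(256,184),(255,185),(256,175.4)]
fit2(b,e,.049,pts)
E
```

```text
tilt [ 0.164 -0.529 -0.785] 1.9534281314541972
0.0 7.959 [-0.98 -0.77]
0.1 3.1 [-0.69 -0.79]
0.2 2.327 [-0.43 -0.77]
0.3 6.37 [-0.15 -0.73]
0.4 11.77 [ 0.09 -0.64]
0.5 16.642 [ 0.31 -0.53]
0.6 20.158 [ 0.53 -0.34]
0.7 23.23 [ 0.68 -0.15]
0.8 24.723 [0.87 0.07]
```

The measured mount tilt is about 0.17 rad and 0.40 is needed, so the mount goes back to the pocket wall for more.

```bash
python3 - <<'E'
from h import *
plan(rk(-.003,.0537,.05),-13.1)
E
```

```text
ee [0.4861 0.3033 0.1628] head 2.9 q [-0.72  0.66  0.14  1.77 -0.13  0.72 -2.04] tilt z [-0.    -0.001 -1.   ]
shift [0.0424 0.3333 0.1131] turn 16.0
```

servo_tool([
  [0.008,0.06,0,3],
  [0.016,0.12,0,6],
  [0.024,0.18,0,9],
  [0.032,0.24,0.02,12],
  [0.039,0.3,0.06,15],
  [0.0425,0.333,0.1,16],
  [0.0425,0.333,0.113,16],
  [0.0425,0.333,0.113,16],
])

```text
clock: 30.3
ee_pos: [0.5447, -0.0252, 0.0491]
tool_rot: [-3.121, 0.357, 0.003]
contact_force: [-0.5, 0.3, -0.6]
opening: 0.0276
finger_force: 39.7
```

```bash
python3 - <<'E'
from h import *
plan(rk(-.003,.0537,-.0061),-13.1)
E
```

```text
ee [ 0.5447 -0.0252  0.0491] head -13.0 q [-0.09  0.81  0.09  1.93 -0.17  0.41 -1.67] tilt z [-0.002  0.001 -1.   ]
shift [0.001  0.0023 0.0552] turn 0.1
```

servo_tool([
  [0.0,0.002,0.03,0],
  [0.0,0.002,0.05,0],
  [0.0,0.002,0.055,0],
  [0.0,0.002,0.055,0],
], force=20)

```text
clock: 30.8
ee_pos: [0.5457, -0.0264, -0.0042]
tool_rot: [-3.121, 0.354, -0.002]
contact_force: [-0.6, 0.0, 0.6]
opening: 0.0273
finger_force: 39.7
```

servo_tool([
  [-0.002,0,0,0],
  [-0.003,0,0,0],
  [-0.003,0,0,0],
])

```text
clock: 31.18
ee_pos: [0.5422, -0.0268, -0.0047]
tool_rot: [-3.121, 0.356, -0.001]
contact_force: [-0.1, -0.6, -1.9]
opening: 0.0275
finger_force: 39.7
```

servo_tool([
  [-0.001,0,0,0],
  [-0.002,0,0,0],
  [-0.003,0,0,0],
  [-0.003,0,0,0],
])

```text
clock: 31.68
ee_pos: [0.5407, -0.0265, -0.0048]
tool_rot: [3.121, -0.356, 0.005]
contact_force: [3.2, -0.9, 0.8]
opening: 0.0276
finger_force: 39.9
```

servo_tool([
  [-0.001,0,0,0],
  [-0.002,0,0,0],
  [-0.003,0,0,0],
  [-0.003,0,0,0],
])

```text
clock: 32.17
ee_pos: [0.5398, -0.0262, -0.0044]
tool_rot: [3.121, -0.357, 0.011]
contact_force: [6.3, -2.1, 2.3]
opening: 0.028
finger_force: 40.0
```

```bash
python3 - <<'E'
from h import *
s=bot.get_state(); e=s["ee_pos"]-RO; print("rack",e@RX,e@RY,s["ee_pos"],s["opening"],s["contact_force"])
E
```

```text
rack -0.008354951503207992 0.05394354742925739 [ 0.53980662 -0.02617357 -0.00441003] 0.027989789132537416 [ 6.26122362 -2.08844894  2.33301877]
```

servo_tool([
  [0,0,0,0],
  [-0.001,0,0,0],
  [-0.001,0,0,0],
], gripper=1, force=20)

```text
clock: 32.55
ee_pos: [0.5396, -0.0261, -0.0043]
tool_rot: [3.121, -0.357, 0.013]
contact_force: [6.8, -1.2, 2.4]
opening: 0.0274
finger_force: 40.0
```

servo_tool([
  [-0.001,0,-0.0005,0],
  [-0.002,0,-0.0005,0],
  [-0.002,0,-0.0005,0],
])

```text
clock: 32.92
ee_pos: [0.5386, -0.0258, -0.0037]
tool_rot: [3.121, -0.357, 0.016]
contact_force: [8.3, -2.5, 1.6]
opening: 0.0275
finger_force: 40.0
```

```bash
python3 - <<'E'
from h import *
s=bot.get_state(); e=s["ee_pos"]-RO; print("rack",e@RX,e@RY,s["ee_pos"],s["opening"],s["contact_force"])
E
```

```text
rack -0.009614556685533543 0.054036510677779766 [ 0.53860111 -0.02579717 -0.00371862] 0.027455433416177802 [ 8.28135014 -2.46822535  1.58557562]
```

servo_tool([
  [-0.001,0,0,0],
  [-0.002,0,0,0],
  [-0.003,0,0,0],
  [-0.003,0,0,0],
])

```text
clock: 33.42
ee_pos: [0.5367, -0.0251, -0.0034]
tool_rot: [3.121, -0.357, 0.019]
contact_force: [9.6, -2.1, 2.5]
opening: 0.0279
finger_force: 40.5
```

servo_tool([
  [-0.001,0,0,0],
  [-0.002,0,0,0],
  [-0.002,0,0,0],
])

```text
clock: 33.8
ee_pos: [0.5349, -0.0247, -0.0032]
tool_rot: [3.121, -0.357, 0.019]
contact_force: [9.7, -2.1, 3.9]
opening: 0.0279
finger_force: 40.9
```

```bash
python3 - <<'E'
from h import *
s=bot.get_state(); e=s["ee_pos"]-RO; print("rack",e@RX,e@RY,s["ee_pos"],s["opening"],s["contact_force"])
E
```

```text
rack -0.013502135607040963 0.05425014551689235 [ 0.53486387 -0.02470683 -0.00324598] 0.027873779305954072 [ 9.74394664 -2.11456391  3.90443966]
```

servo_tool([
  [0.005,0,-0.001,0],
  [0.007,0,-0.004,0],
  [0.007,0,-0.04,0],
  [0.007,0,-0.09,0],
  [0.007,0,-0.14,0],
  [0.007,0,-0.165,0],
])

```text
clock: 34.55
ee_pos: [0.5333, -0.0249, 0.1621]
tool_rot: [-3.121, 0.356, 0.004]
contact_force: [0.1, 1.1, -0.9]
opening: 0.0275
finger_force: 40.4
```

```bash
python3 - <<'E'
from h import *
plan([.4849,.3037,.163],3)
E
```

```text
ee [ 0.5333 -0.0249  0.1621] head -13.0 q [-0.13  0.62  0.15  1.88 -0.14  0.65 -1.69] tilt z [-0.002  0.    -1.   ]
shift [-0.1211 -0.3093 -0.0006] turn -16.0
```

servo_tool([
  [-0.024,-0.06,0,-3],
  [-0.048,-0.12,0,-6],
  [-0.072,-0.18,0,-9],
  [-0.096,-0.24,0,-12],
  [-0.115,-0.29,0,-15],
  [-0.121,-0.309,-0.0005,-16],
  [-0.121,-0.309,-0.0005,-16],
  [-0.121,-0.309,-0.0005,-16],
])

```text
clock: 35.55
ee_pos: [0.4868, 0.2996, 0.1605]
tool_rot: [3.137, 0.076, -0.003]
contact_force: [1.3, -1.1, 0.1]
opening: 0.0278
finger_force: 40.4
```

```bash
cat > edges.py <<'E'
from tilt2 import *
def look(name):
    b=bot.get_image("side"); a=bot.get_image("top"); e,r=tool(); np.savez(name,a=a["frame"],b=b["frame"],e=e)
    g=b["frame"].astype(int); c=proj(b,e+[0,0,.028])[0].astype(int); x0=c[0]-10
    print("ee",e,"cols from",x0)
    for r in range(c[1]-12,c[1]+12): print(r,g[r,x0:x0+20].mean(1).astype(int),"|",(g[r,x0:x0+20,0]-g[r,x0:x0+20,2]))
E
python3 - <<'E'
from edges import *
look("img4.npz")
E
```

```text
ee [0.48734205 0.29994209 0.16076691] cols from 242
171 [157  97  42  54  49  52  45  28  26  34  18 101 118  72  22  22  59  43
  13   8] | [142  95  33  42  35  18   2  -5  -6  -2  -5  -2  -5  -1  -2  -4  -1  -1
   1   2]
172 [ 88  72  59  69  66  94  59  28  28  29  16 139 162  85  18  22  67  43
  29  22] | [75 53 54 60 70 29  0 -6 -6 -5 -6 -5 -6  0 -4 -1 -2 -6 -3  1]
173 [ 90  68  69  71  72 103  65  28  27  30  18 115 149  80  13  27  69  50
  33  25] | [ 72  61  58  60  72  27  -1 -11  -6  -6   0  -5  -9  -4  -3   3  -1  -1
  -1  -5]
174 [ 77  64  69  64  69 101  66  31  28  31  12  97 143  83  11  30  58  48
  27  36] | [68 58 62 64 68 29  9 -6 -2 -6 -7 -3 -7 -2 -4 -3 -3 -3  3 -2]
175 [ 67  63  70  67  60 113  81  27  32  30  24 101 139  86  22  26  61  43
  14  18] | [54 55 61 62 72 36 11 -6 -3 -6 -2 -8 -5 -6 -3 -6  1 -5 -3 -3]
176 [ 63  65  68  69  64 136  95  23  27  30  22  99 138 108  50  28  32  28
  22  22] | [62 60 61 65 68 24  9 -9 -7 -2 -4 -2 -7 14 15 -2 -1 -1  1 -4]
177 [ 71  71  72  70  62 137  93  22  34  35  19 117 144 118  72  30   8   4
  16  17] | [ 59  59  6
[... 2043 characters left out ...]
2 -7  1  3  2  3 -2 -9 -1 -3  0  0 -3 -4 -6 -6 -8]
190 [25 15 20 29 19 20 21 24 21 26 21 28 21 14 14  9 11  1  0  9] | [ 6  0 -1 -7  0  0  2  0  1  3 -5 -2  1  2  4  7  4 -3  0  0]
191 [20 18  8 23 20 19 27 20 18 24 22 26 25 20 19 18 24 15 13  5] | [-6  1  5 -5 -4  5  0 -5 -5  1  2  0 -5  3 -3  0  0 -3 -1  1]
192 [20 20 24 19 15 26 21 27 23 27 32 24 24 16 17 17 21 21 17 21] | [ 0 -3 -1 -1  1 -3 -1 -1 -2  4  1 -2  1 -2  5  0 -5 -4 -5  1]
193 [21 23 21 22 26 30 25 25 26 22 26 30 26 27 21 17 18 18 24 23] | [ 1 -1  3  0  1  2 -4  0  4 -1  1 -5  0 -4 -1 -6  0 -5 -2  0]
194 [23 14 18 22 22 18 24 25 26 27 25 27 20 24 20 22 26 20 24 19] | [-1  0 -2 -1 -2 -3 -1  1  1  1  0  0  0  1 -3 -1  0  5 -2 -2]
```

```bash
python3 - <<'E'
from edges import *
d=np.load("img4.npz"); e=d["e"]; b=bot.get_image("side")
pts=[(245.85,180),(245.8,181),(245.75,182),(245.95,183),(246.9,184),(247,184.25),(248,184.95),(249,185.15),(250,185.2),(251,185.3),(252,185.37),(253,185.3),(254,185.25),(254.75,184),(255.2,183),(255.6,182),(256,181),(256.2,180),(256.5,179),(256.7,178),(256.6,177)]
fit2(b,e,.049,pts)
Rm=None
E
```

```text
tilt [ 0.256 -0.921 -0.879] 3.360183210696526
0.0 13.883 [-1.63 -0.94]
0.1 7.774 [-1.32 -0.93]
0.2 3.913 [-1.05 -0.91]
0.3 3.865 [-0.83 -0.86]
0.4 8.216 [-0.58 -0.75]
0.5 14.221 [-0.34 -0.63]
0.6 19.385 [-0.16 -0.51]
0.7 23.238 [ 0.03 -0.32]
0.8 25.236 [ 0.21 -0.11]
```

Tilt is now about 0.26. One more push, about 7 mm further.

```bash
python3 - <<'E'
from h import *
plan(rk(-.0105,.0542,.045),-13.1)
E
```

```text
ee [0.4874 0.3004 0.1608] head 2.8 q [-0.72  0.66  0.14  1.77 -0.13  0.72 -2.03] tilt z [-0.    -0.002 -1.   ]
shift [0.0346 0.3277 0.1164] turn 15.9
```

servo_tool([
  [0.007,0.06,0,3],
  [0.014,0.12,0,6],
  [0.021,0.18,0,9],
  [0.028,0.24,0.02,12],
  [0.033,0.3,0.06,15],
  [0.035,0.328,0.1,16],
  [0.035,0.328,0.116,16],
  [0.035,0.328,0.116,16],
])

```text
clock: 36.7
ee_pos: [0.5379, -0.0226, 0.0441]
tool_rot: [-3.121, 0.357, 0.004]
contact_force: [-0.3, 0.8, -0.3]
opening: 0.0276
finger_force: 40.3
```

```bash
python3 - <<'E'
from h import *
plan(rk(-.0105,.0542,-.005),-13.1)
E
```

```text
ee [ 0.5379 -0.0226  0.0441] head -13.1 q [-0.1   0.81  0.09  1.95 -0.17  0.39 -1.67] tilt z [-0.003  0.001 -1.   ]
shift [0.0007 0.0028 0.0491] turn 0.0
```

servo_tool([
  [0.0,0.002,0.025,0],
  [0.0,0.002,0.043,0],
  [0.0,0.002,0.049,0],
  [0.0,0.002,0.049,0],
])

```text
clock: 37.2
ee_pos: [0.5387, -0.0242, -0.004]
tool_rot: [-3.121, 0.355, -0.0]
contact_force: [-0.5, 0.1, 0.1]
opening: 0.0279
finger_force: 40.3
```

servo_tool([
  [-0.002,0,0,0],
  [-0.004,0,0,0],
  [-0.006,0,0,0],
  [-0.008,0,0,0],
  [-0.009,0,0,0],
  [-0.01,0,0,0],
])

```text
clock: 37.95
ee_pos: [0.535, -0.0235, -0.0028]
tool_rot: [3.121, -0.357, 0.019]
contact_force: [7.9, -1.9, 0.7]
opening: 0.0281
finger_force: 40.6
```

```bash
python3 - <<'E'
from h import *
s=bot.get_state(); e=s["ee_pos"]-RO; print("rack",e@RX,e@RY,s["ee_pos"],s["opening"],s["contact_force"])
E
```

```text
rack -0.013693408958077474 0.055479743839567754 [ 0.53495667 -0.02346604 -0.0028279 ] 0.028070108223645706 [ 7.92976337 -1.88867249  0.72394123]
```

servo_tool([
  [-0.001,0,0,0],
  [-0.002,0,0,0],
  [-0.003,0,0,0],
  [-0.004,0,0,0],
  [-0.005,0,0,0],
  [-0.006,0,0,0],
  [-0.007,0,0,0],
  [-0.007,0,0,0],
])

```text
clock: 38.95
ee_pos: [0.5284, -0.022, -0.0025]
tool_rot: [3.121, -0.358, 0.02]
contact_force: [7.9, -2.7, 4.4]
opening: 0.0277
finger_force: 40.6
```

```bash
python3 - <<'E'
from h import *
s=bot.get_state(); e=s["ee_pos"]-RO; print("rack",e@RX,e@RY,s["ee_pos"],s["opening"],s["contact_force"])
E
```

```text
rack -0.020359611917797192 0.05539505537888048 [ 0.5284459  -0.02203559 -0.00247467] 0.027657153868105428 [ 7.92295791 -2.70499102  4.43741018]
```

Reached -0.0204 at steady force. Lifting out and measuring again.

servo_tool([
  [0.005,0,-0.001,0],
  [0.006,0,-0.006,0],
  [0.006,0,-0.04,0],
  [0.006,0,-0.09,0],
  [0.006,0,-0.14,0],
  [0.006,0,-0.164,0],
])

```text
clock: 39.7
ee_pos: [0.5265, -0.0219, 0.162]
tool_rot: [-3.121, 0.356, 0.001]
contact_force: [-0.2, 0.9, -0.9]
opening: 0.028
finger_force: 40.1
```

servo_tool([
  [-0.022,-0.06,0,-3],
  [-0.044,-0.12,0,-6],
  [-0.066,-0.18,0,-9],
  [-0.088,-0.24,0,-12],
  [-0.108,-0.29,0,-15],
  [-0.115,-0.309,0,-16],
  [-0.115,-0.309,0,-16],
  [-0.115,-0.309,0,-16],
])

```text
clock: 40.7
ee_pos: [0.4854, 0.3015, 0.1596]
tool_rot: [3.138, 0.076, -0.002]
contact_force: [0.1, -1.1, -0.1]
opening: 0.0273
finger_force: 40.1
```

```bash
python3 - <<'E'
from edges import *
look("img5.npz"); plan([.4849,.3037,.163],3)
E
```

```text
ee [0.48588774 0.30180798 0.15984916] cols from 242
171 [151  93  39  35  28  32  25  35  32  27  25  38  52  49  35  21  56  41
   9  15] | [142  95  28   1  -3   6  -1  -9  -7  -6   0  -3  -3  -6  -5  -2   0  -6
   0   5]
172 [ 91  69  54  53  71  88  58  28  25  29  17  81 127  86  27  25  70  44
  20  20] | [71 55 48 53 53 37 10 -1 -2 -8 -5 -8 -6 -3 -6 -1 -4  0 -4  5]
173 [ 94  72  66  72  73 108  75  33  32  31  20  84 148 107  26  25  62  50
  26  29] | [ 72  62  62  65  76  36  10 -12  -5  -8  -9  -7  -9  -4  -2  -2  -8  -3
  -6   3]
174 [ 83  67  75  63  67 100  73  27  31  35  23  67 139  97  25  17  50  43
  22  28] | [ 64  59  60  61  64  38  13 -10  -7  -6  -6  -2  -5  -6  -3  -1  -4   0
   4  -4]
175 [ 60  64  67  69  55 129  98  34  29  28  31  64 136  99  27  27  52  40
  17  18] | [49 60 59 58 62 31  9 -9 -1 -6 -3 -5 -7 -2 -3 -3 -5  0 -4  2]
176 [ 69  65  70  70  69 160 118  41  25  35  26  69 142  95  29  23  54  38
  17  15] | [55 60 59 62 55 33  9 -7 -1 -4 -8 -2 -5 -5 -3 -3 -3 -1  3 -2]
177 [ 75  72  68  62 109 168 112  34  29  29  25  65 138  93   6   0  17  13
  
[... 2175 characters left out ...]
 3 -3  2  1 -5 -2  3  0 -6]
191 [18 18 29 15 22 17 28 21 27 26 34 25 20 25 25 18 25 18 12  5] | [-1 -1 -1  0 -3 -5  0 -2 -2  2  4  0 -1 -4 -5  4  3  3  2 -1]
192 [26 22 20 20 29 24 18 22 23 23 27 27 18 26 20 27 20 19 19 17] | [ 0  1  0 -5  2  1 -7  2  1  2 -1 -2  2  2  2 -4 -4 -1 -4  8]
193 [24 23 25 23 20 24 26 20 27 28 20 26 32 12 26 21  9 21 22 21] | [-3 -6 -6  0 -1 -6  1  0 -4  4  3  4 -1 -5 -2  2 -3 -2  0 -2]
194 [14 22  8 22 24 19 26 24 29 24 25 29 24 25 26 28 23 18 15 25] | [ 1  1  0  6 -4 -5  1  6  1  1 -1  0  0  3 -1  0 -3 -4  2 -1]
ee [0.4859 0.3018 0.1598] head 2.8 q [-0.72  0.66  0.14  1.77 -0.13  0.71 -2.03] tilt z [-0.    -0.002 -1.   ]
shift [-0.0009 -0.0019 -0.0032] turn -0.2
```

```bash
python3 - <<'E'
from edges import *
d=np.load("img5.npz"); e=d["e"]; b=bot.get_image("side")
pts=[(246.5,176),(246.05,177),(245.7,178),(244.9,179),(244.7,180),(244.4,181),(244.55,182),(245,183),(246,184),(247,184.8),(248,185.15),(249,185.7),(250,185.9),(251,185.75),(252,185.35),(253.3,185),(253.9,184),(254.4,183.1)]
fit2(b,e,.049,pts)
E
```

```text
tilt [ 0.403 -1.681 -1.165] 2.317104593266728
0.0 18.389 [-2.98 -1.26]
0.1 14.321 [-2.69 -1.34]
0.2 9.37 [-2.34 -1.38]
0.3 4.52 [-2.  -1.3]
0.4 2.319 [-1.69 -1.17]
0.5 3.952 [-1.39 -1.01]
0.6 6.783 [-1.13 -0.83]
0.7 9.113 [-0.88 -0.63]
0.8 11.361 [-0.67 -0.41]
```

The tilt fit is now 0.40 rad with a clear minimum, matching the lens. Next I'll work out the final position relative to the lens in the same picture.

```bash
cat > fin.py <<'E'
from edges import *
def at_y(im,uv,y):
    T=np.linalg.inv(im["camera_from_world"]); d=T[:3,:3]@np.array([(uv[0]-im["cx"])/im["fx"],-(uv[1]-im["cy"])/im["fy"],-1]); o=T[:3,3]; return o+d*(y-o[1])/d[1]
def face(e,th=.40,hd=.049,h=.0185): return np.array(e)+[0,0,.0433]+h*np.array([np.sin(th)*np.cos(hd),np.sin(th)*np.sin(hd),-np.cos(th)])
E
python3 - <<'E'
from fin import *
d=np.load("img5.npz"); e=d["e"]; b=bot.get_image("side")
F0=face(e); F=at_y(b,proj(b,F0)[0]+[-1.68,-1.17],F0[1])
L=at_y(b,(244.27,201.61),.3057)
print("face kin",F0,"img",F,"lens img",L,"lens model",lens_pose([.5330,.3067,.03,.40])[0])
n=np.array([-np.sin(.4)*np.cos(.035),-np.sin(.4)*np.sin(.035),np.cos(.4)])
print("delta img",L+.06*n-F, "delta w/ model lens & kin z",lens_pose([.5330,.3067,.03,.40])[0]+.06*n-F0)
E
```

```text
face kin [0.49308333 0.30216084 0.18610954] img [0.49840612 0.30216084 0.18926337] lens img [0.51468164 0.3057     0.12346355] lens model [0.51548406 0.30617436 0.11944774]
delta img [-0.00707527  0.00272155 -0.01053616] delta w/ model lens & kin z [-0.00095006  0.00319591 -0.01139813]
```

servo_tool([
  [-0.003,-0.0015,0.005,0],
  [-0.0065,-0.0033,0.011,0],
  [-0.0065,-0.0033,0.011,0],
  [-0.0065,-0.0033,0.011,0],
  [-0.0065,-0.0033,0.011,0],
  [-0.0065,-0.0033,0.011,0],
])

```text
clock: 41.65
ee_pos: [0.4789, 0.3078, 0.149]
tool_rot: [-3.14, -0.082, -0.001]
contact_force: [0.2, -0.3, -0.3]
opening: 0.0277
finger_force: 40.1
```

```bash
python3 - <<'E'
from fin import *
look("img6.npz"); d=np.load("img6.npz"); e=d["e"]
print("face est",face(e)+[.0053,0,.0031]); print(bot.get_state()["joint_vel"].round(3))
b=bot.get_image("side"); x,y=215,160
f=cv2.resize(b["frame"][y:y+75,x:x+60],(480,600),interpolation=cv2.INTER_CUBIC)
L=at_y(b,(244.27,201.61),.3057); n=np.array([-np.sin(.4),-.014,np.cos(.4)]); n/=np.linalg.norm(n)
q=R.align_vectors([n],[[0,0,1]])[0]
for r,c in((.015,L+.06*n),(.015,L+.082*n),(.0265,L)):
    uv=(proj(b,q.apply(circ(r))+c)-[x,y]+.5)*8; cv2.polylines(f,[np.round(uv).astype(np.int32)],True,(255,0,0),1)
p=((proj(b,np.array([L,L+.06*n]))-[x,y]+.5)*8).round().astype(int); cv2.line(f,tuple(map(int,p[0])),tuple(map(int,p[1])),(0,255,0),1)
cv2.imwrite("pics/m4.png",f[:,:,::-1])
E
```

```text
ee [0.47882228 0.30777295 0.14892827] cols from 244
176 [73 76 66 37 21 62 47 25 29 20 36 78 88 50 27 45 47 23 17 20] | [ 61  67  56  23  -5  -5  -2 -11  -1  -4  -7  -5  -6  -1  -1   0  -3  -1
   3  -4]
177 [ 72  72  68  43  32  83  60  29  35  24  27 126 130  60  16  41  43  24
   1   2] | [61 65 59 21 -1 -5 -9 -7 -3 -9 -3 -5 -1 -4 -9 -5  0 -1  0 -5]
178 [ 78  61  44  35  27  80  62  24  33  31  13 139 130  58  15  44  46  17
   0  30] | [ 65  51  21   3  -4  -8  -6  -8  -7  -5  -2  -7 -10   0  -4  -2  -7  -5
   0  -3]
179 [ 58  37  32  27  31 105  73  23  30  35  10 136 135  54  15  37  35   0
 132 255] | [45 16 -1 -2  3 -6 -4 -5 -5 -2  1 -3 -4 -6  1 -3  2  0 -4  0]
180 [ 34  26  26  16  82 132  73  30  33  33  16 139 130  54  18  26   4 121
 255 255] | [  6 -11   0  -4  24  12  -3  -8  -7  -1  -4  -3  -4  -3  -3  -3   0  -8
   0   0]
181 [ 29  33  24  32 119 144  77  24  28  32  13 136 131  49   0  44 255 255
 255 255] | [-6  0 -6  4 44 23  2 -3 -8 -6 -4 -5 -3 -2  0 -1  0  0  0  0]
182 [ 41  34  19  97 147 149  81  23  34  32  13 134 129  74 104 255 255 255
 255 255] | [-3  0 -5 2
[... 1970 characters left out ...]
 -8  1  0 -1 -6  8  3]
196 [12  0  4 12 27 24 28 29 24 28 23 29 21 21 29 18 23 20 21 22] | [ 0  0 -6 -3  1  3  2 10 -4 -8  2  0  7  2 -1 -3  1 -1  0 -2]
197 [233 200 106  11   0  16  21  36  32  34  32  28  32  21  15  21  23  19
  18  13] | [ 8  6  6  2 -1 -1  3 -4 -1 -2 -1 -4 -3  0  4 -1 -1 -3 -2 -6]
198 [227 255 254 246 155  13   8  22  23  26  21  21  26  27  21  19  28  18
  18  18] | [ 4  0  0  4  3  4 -3 -1 -2  3 -1 -2  2  0 -3 -1  0  3 -6  3]
199 [104 181 211 255 255 202  96   2  16  25  26  29  27  21  20  19  20  25
  24  22] | [-4  3  3  0  0  7  5  0  1  6  3  1  0 -2  4 -4  0  0 -1  4]
face est [0.49131787 0.30812581 0.17828864]
[ 0.    -0.001 -0.001  0.002 -0.    -0.001  0.002]
```

View pics/m4.png

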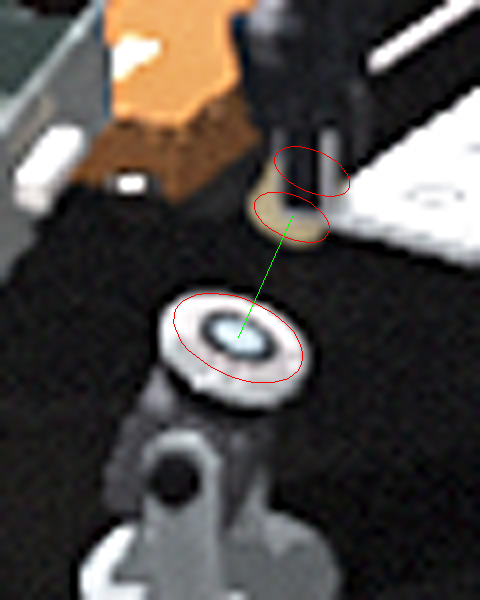

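The overlay at 60 mm coincides with the mount's polished face, centred near (291,217) with the same ellipse. What remains is a y error of about 3 mm, which I'll trim.

servo_tool([
  [0,0.0015,0,0],
  [0,0.0028,0,0],
  [0,0.0028,0,0],
  [0,0.0028,0,0],
  [0,0.0028,0,0],
  [0,0.0028,0,0],
  [0,0.0028,0,0],
  [0,0.0028,0,0],
])

```text
clock: 42.8
ee_pos: [0.4788, 0.305, 0.1488]
tool_rot: [3.14, 0.082, 0.0]
contact_force: [0.1, 0.2, -0.3]
opening: 0.0276
finger_force: 40.1
```

```bash
python3 - <<'E'
from fin import *
s=bot.get_state(); e=s["ee_pos"]; print(e,"face est",face(e)+[.0053,0,.0031],s["opening"],s["joint_vel"].round(3),s["clock"])
b=bot.get_image("side"); g=b["frame"].astype(int)
for r in range(178,192): print(r,g[r,244:260].mean(1).astype(int),"|",(g[r,244:260,0]-g[r,244:260,2]))
E
```

```text
[0.47882233 0.30502061 0.14883777] face est [0.49131792 0.30537348 0.17819815] 0.027550706136390744 [-0.     0.001  0.     0.001 -0.003 -0.001 -0.001] 42.8
178 [ 70  66  49  36  30  98  76  25  28  34  19 101 147  85  26  29] | [65 47 20  1 -2  4  2 -7 -5 -7 -5 -3 -5  1  1  1]
179 [ 71  40  34  26  34 138  94  26  30  34  15  98 142  83  19  24] | [43 10  0 -3 -1 17 10 -5  0  1 -6 -6 -2 -4 -2 -7]
180 [ 40  30  30  16  66 159 107  27  30  35  22 100 142  80   5  10] | [ 4 -4 -1  0 19 25 16 -5 -4 -5 -5 -8 -2  0 -4 -1]
181 [ 33  36  20  15 106 169 104  14  28  28  24  99 146  92   3  47] | [ -4  -3   0  -5  37  31  12 -10  -8  -6  -7  -5  -4  -2   2  -4]
182 [ 36  37  20  60 143 173 103  28  30  35  19 103 147 111 136 255] | [  3  -4  -5  21  39  32   7  -9  -3 -10   0  -6 -10  13   3   0]
183 [ 40  35  32 114 154 169 103  33  34  31  24  80 133 129 216 255] | [  1  -2  -1  33  51  30  10  -7 -11  -4  -8  -5  -4  16  -3   0]
184 [ 45  35  75 137 160 167  96  19  20  22  17  53 128 128 205 255] | [ 6  1 17 44 52 32 11 -5 -9 -8 -6 -1 -1  1 -7  0]
185 [ 39  35  95 150 163 166 128  58  31  32  20  71 133 136 189 255] | [  0  -3  27  41  48  36   8 -13  -8  -8  -6  -4  -3  -8 -12   0]
186 [ 30  14  81 151 164 165 156 136 128 126 126 136 149 177 207 242] | [ -3  -5  20  44  51  42  20   4  -1  -6  -9  -8  -7 -11 -13  -4]
187 [ 17   7  28 100 157 168 162 160 162 159 151 152 183 204 222 196] | [  0   0   1  33  46  51  46  32  30  28  13   9  -7 -11  -8 -10]
188 [ 23  17  16  34  88 148 171 158 161 151 140 108 116 141 166 175] | [-1 -4 -1  3 26 43 46 50 49 48 44 23 -5 -8 -8 -6]
189 [ 20  22  13  13  10  77 103 134 138 128 110  46   0  28  54  82] | [-4 -4 -4 -6 -3 19 33 39 40 39 34 19  0 -3 -6  1]
190 [19 17 26 14 13 17 20 60 73 64 48 17  3  7  5  0] | [-4  0 -2 -3  4 -9 -2 12 20 18 12  0 -4  2 -2  1]
191 [18 26 18 26 22 19 19 20 18 11 12 22 24 16 21 18] | [-1 -1 -1  0  2 -1  1  1 -2  0 -3 -1 -1  1  0  0]
```

```bash
python3 - <<'E'
from fin import *
s=bot.get_state(); e=s["ee_pos"]; b=bot.get_image("side")
pts=[(248.15,180),(247.9,181),(247.2,182),(246.85,183),(246.15,184),(246,185),(246.05,186),(246.9,187),(248,188),(249,189),(250,189.1),(251,189.65),(252,189.8),(253,189.7),(254,189.4),(255.1,188.6)]
fit2(b,e,.049,pts)
E
```

```text
tilt [ 0.437 -1.85  -1.29 ] 1.4067852026494865
0.0 17.711 [-2.94 -1.35]
0.1 14.685 [-2.68 -1.41]
0.2 10.068 [-2.49 -1.47]
0.3 5.023 [-2.25 -1.43]
0.4 1.703 [-1.96 -1.33]
0.5 2.107 [-1.66 -1.19]
0.6 4.759 [-1.38 -1.01]
0.7 8.207 [-1.12 -0.77]
0.8 11.323 [-0.87 -0.47]
```

The second fit gives a tilt of 0.40 to 0.44 rad and the position agrees to about 1 mm. The arm is still, so I'm handing in.

```bash
python3 -c "
from workcell import bot
print(bot.close_job())"
```

```text
the job is handed in; nothing more can be done
None
```

The job is handed in: the bar is right back, the thin black mount is in the reject bin, and the thick tan mount is held still about 60 mm in front of the lens. By image fits it is within about 2–3 mm of centred and a few degrees of square; the scorer gave no verdict.

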